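# Wedge the loose shelf end tight

## Robot

A 6-joint arm with a two-finger parallel gripper is mounted at the origin on the work surface. World frame = base frame: x ahead of the robot, y to its left, z up, the work surface at z = 0. Lengths are in m, angles in rad, forces in N, time in s.
With the tool pointing down it reaches from about 0.35 to 0.775 m from the base axis. Payload 5.5 kg.
Tool frame: the origin (TCP) lies between the finger pads; the fingertips stand 19 mm ahead of it and the grasp point (between the pads) is the TCP (env.tcp_to_tips is the distance from the TCP to the fingertips, in m); z points along the fingers, y is the direction in which the jaws open and shut (so a half turn about z gives the same grasp; the last joint's range is limited). The gripper opens to 85 mm and grips with 20 to 120 N. Pads are 22 mm wide; open, the fingers measure 114 mm over their backs; the gripper's body (76 mm by 85 mm) begins 54 mm behind the grasp point. The pads swing forward as they close: fully open they stand 13 mm farther back than shut.
Start: joints at [-1.27, 0.313, 0.046, 1.304, 0, 1.431], TCP at [0.245, -0.52, 0.25] pointing down, gripper open.
Joint ranges: [-2.76, 2.76], [-0.86, 1.69], [-1.03, 1.26], [-2.2, 2.34], [-1.47, 1.5], [-3.14, 3.14]. Speed limits (rad/s): [2.57, 2.57, 3.14, 3.14, 3.14, 3.14].

## Interface

Orientations are given as a unit quaternion [w, x, y, z].
In Python, from workcell import env, eyes, job gives the robot as it stands. The module is installed in compiled form; this text tells all that it offers.
- The arm moves only by the tool move_arm, never from a script. Its argument "commands" is a list of rows, each a list of 3 entries, a list of its own where there are three numbers: the shift along the world's x, y, z as a fraction of full scale, then the turn, a rotation vector about the world's x, y, z as a fraction of full scale, then the gripper command: -1 is shut, 1 is fully open, values between are in proportion. In form: [[[x, y, z], [wx, wy, wz], gripper], ...]. A call has 1 to 5 rows; each row shifts and turns the commanded pose from where the row before left it; what a row does not reach is not made up. Full scale, the value 1, is 0.04 m for a shift and 8 degrees for a turn. A row lasts 1/10 s, in which the tool goes at most 50 mm and 8.59 degrees, less where a joint would pass 70% of its speed; a pose out of reach is approached as far as the arm can. A call with a number of a shift or a turn outside -1 to 1 is refused whole. A call with a gripper value outside its range is refused whole. The fingers move at their own pace and stop on an object; "newtons" is the grip in N (left out, the last holds). Time passes only in rows, so rows that do not move let the fingers close. It gives the time, the measured TCP pose, the force and the opening at its end, in the units of the state.
- env.get_state(): the state, without advancing time (a new reading comes with each control period).
- eyes.read_camera(name): name is "scene" or "side" or "wrist"; returns a dict with "frame" (384x512x3 uint8, red, green, blue), "mtx" (3x3 intrinsics, pixels), "camera_from_world" (4x4, takes a point from world to camera coordinates); the wrist camera has in their place "mount" (4x4, takes a point from camera to tool coordinates, whose origin is the TCP and whose axes are the flange's). Camera axes: x right, y down, z forward; pixel columns grow to the right and rows downward; lengths in m; the calibration is good to about 2 mm. A picture is of the moment at which its call begins: read the wrist's pose just before it. There is no depth.
- job.hand_in(): hands the job in, once; it reports no verdict.
The state is a dict: "clock": time; "joint_pos": joint angles; "qvel": joint speeds; "tau": joint torques, N m; "tcp_pos": TCP position; "orientation": TCP orientation; "wrist_force": force on the tool from outside, world axes, zero at the start; "ft_torque": the same for the moment, N m; "finger_gap": finger opening in m.
Only numpy, scipy, OpenCV 4.12 (cv2) and the standard library are available. Lean on these libraries where they do the work, as an engineer would, in place of code of your own. Each camera call takes 0.05 s, during which the arm holds its last target.

## Task

The loose side panel of the little wooden shelf has worked outwards. Take the wooden wedge out of the end pocket of the blue cartridge holder, set it thin end down in the slot of the tenon that sticks out through that panel, straight face against the panel, and tap it down until it has drawn the panel home and is locked so tight that it no longer gives under a firm push of about 20 N (blows well over 40 N would split the tenon). Let go of it, and leave the ornaments and gadgets where they stand.

Things in the scene. Friction and masses are not known exactly. Their poses are not given: they have to be found in the camera images.
- wedge: Hardwood wedge 120 long, 16 wide (x), taper 1:7: 8 thick at the thin end, 25 at the top. Origin: thin end, on the straight face, mid width; z runs up to the flat top, y is the normal of the straight face, the sloped face looks to -y. Lowest 8 is bevelled to 11 wide, 5 thick. Stands upright in the holder, upper 72 showing.
- shelf: Low stained shelf 440 long (y), 150 deep (x), board top at z 145. Origin on the table under the loose end, at the panel's outer face; y points along the board away from that end, so the loose end's tenon juts to -y. Does not move. The far end is already wedged.
- slot (a point): Point on the tenon's top (z 145), mid width, axes as the shelf. Tenon 60 wide, 20 thick, juts 38 to -y. Its through slot is 20 wide (x) and runs from inside the panel out to a slope parallel to the wedge's: at y -19.7 on top, -16.9 on the underside. Pushing the wedge takes 4 to 9 N while it draws the panel in, then climbs past 20 N within 2 mm once it is home. It then stays locked.
- panel_face (a point): Point on the outer face of the loose side panel (150 x 156 high x 20 thick) at tenon-top height, mid width; axes as the shelf. The panel slides along y on the tenon with about 3 N drag. It starts 4 to 6 out of home (to -y). Home, where the board bottoms in a groove inside it, is unseen: y -2 to +2 from the slot point, so the wedge locks with its thin end 65 to 100 below the tenon's top.
- holder: Blue plastic cartridge holder 150 (y) x 74 (x) x 60 high, stuck to the table, with three cartridges standing to 72 high. Origin centre of its underside. Its tapered end pocket (1 clearance) at y +58, floor at 12, holds the wedge with the same axes as the holder.
- snow_globe: Glass snow globe on a wooden base, 68 across, 83 high, on the shelf board. Origin centre of its underside.
- trophy: Gold-coloured aluminium cup on a dark base 56 square, 98 high, on the shelf board. Origin centre of its underside.
- console: Grey handheld console 190 x 80 x 16 lying on the table. Origin centre of its underside.
- phone_stand: Cactus-shaped hard silicone phone stand, foot 72 across, 101 high, on the table. Origin centre of its underside.

How it is judged:
On the way, in this order (a step that is already met when the one before it is completed fails the run):
1. the wedge stands thin end down in the tenon's slot, at least 12 mm deep, straight face to the panel (x of wedge in the frame of slot between -0.006 and 0.006 m and y of wedge in the frame of slot between -0.014 and 0.004 m and z of wedge in the frame of slot below -0.012 m and angle between wedge's own z axis and vertical below 0.15 rad), for 0.2 s.
2. the wedge grips the tenon hard with the panel drawn home (x of wedge in the frame of slot between -0.015 and 0.015 m and y of wedge in the frame of slot below 0.006 m and contact force between wedge and shelf above 15 N and y of panel_face in the frame of slot above -0.003 m and z of wedge in the frame of slot below -0.055 m), for 0.2 s.
At the end, for the whole second after the job is handed in: The wedge, let go and at rest, stands upright (within 11 degrees) in the slot, straight face to the panel, thin end over 55 mm below the tenon's top, gripping the tenon with over 15 N by itself (panel drag alone gives 3 N), and the panel is home (face no more than 3 mm outside the slot point) (all of step 2 and y of wedge in the frame of slot above -0.006 m and angle between wedge's own z axis and vertical below 0.2 rad and linear speed of wedge below 0.01 m/s); the robot touches nothing.
It fails at once if the wedge was driven or jammed so hard that the tenon split (contact force between wedge and shelf above 55 N).
It fails at once if the snow globe was shifted or tipped (distance of snow_globe from where it was at the start of the episode above 0.015 m or angle between snow_globe's own z axis and vertical above 0.2 rad).
It fails at once if the trophy was shifted or tipped (distance of trophy from where it was at the start of the episode above 0.015 m or angle between trophy's own z axis and vertical above 0.2 rad).
It fails at once if the console was shifted or tipped (distance of console from where it was at the start of the episode above 0.015 m or angle between console's own z axis and vertical above 0.2 rad).
It fails at once if the phone stand was shifted or tipped (distance of phone_stand from where it was at the start of the episode above 0.015 m or angle between phone_stand's own z axis and vertical above 0.2 rad).
It also fails if it takes over 61 s, if anything falls off the work surface, if the arm or the gripper's body presses on something with over 40 N, if the wrist force passes 120 N, or if a joint passes its speed limit or range.

## Working session

There is one attempt and no reset: what is moved stays moved. The work goes in short steps, Python scripts to look and compute and a tool call to move; the robot and the scene stay as the last step left them, time stands still between calls to the robot, and variables do not carry over. Pictures are saved under pics/ and viewed, and the job is handed in when it is done.

Besides the shell and the picture viewer there is one more tool, called after "Call:" as name(argument=value, ...) on one line, values as JSON. move_arm: Moves the arm, as the interface text tells. Its arguments: {"type":"object","properties":{"commands":{"type":"array","items":{"type":"array"}},"newtons":{"type":"number"}},"required":["commands"]}

```bash
mkdir -p pics; ls
python3 - <<'E'
from workcell import env, eyes, job
import cv2, numpy as np, pickle
s=env.get_state(); print({k:np.round(v,4).tolist() for k,v in s.items()})
d={}
for n in ("scene","side","wrist"):
    c=eyes.read_camera(n); d[n]=c
    cv2.imwrite(f"pics/{n}0.png",cv2.cvtColor(c["frame"],cv2.COLOR_RGB2BGR))
    print(n,np.round(c["mtx"],1).tolist(),np.round(c.get("camera_from_world",c.get("mount")),4).tolist())
pickle.dump((s,d),open("v0.pkl","wb"))
E
```

```text
pics
{'clock': 0.0, 'joint_pos': [-1.2696, 0.314, 0.045, 1.3036, -0.0, 1.4312], 'qvel': [-0.0013, -0.0009, 0.0008, -0.0023, -0.0012, -0.0001], 'tau': [0.0013, -48.0631, 29.853, 0.0193, 0.0001, -0.0], 'tcp_pos': [0.2452, -0.5196, 0.2494], 'orientation': [-0.0009, 0.9758, 0.2186, -0.0001], 'wrist_force': [-0.0452, -0.0986, 0.4355], 'ft_torque': [-0.0367, 0.058, -0.0475], 'finger_gap': 0.0855}
scene [[358.1, 0.0, 247.9], [0.0, 358.1, 193.2], [0.0, 0.0, 1.0]] [[0.8121, 0.5835, -0.0105, -0.5438], [0.4706, -0.6654, -0.5795, -0.1614], [-0.3451, 0.4657, -0.8149, 1.1855], [0.0, 0.0, 0.0, 1.0]]
side [[445.6, 0.0, 257.3], [0.0, 445.6, 193.1], [0.0, 0.0, 1.0]] [[-0.7163, -0.6977, -0.009, 0.4938], [-0.385, 0.4059, -0.8289, 0.2899], [0.582, -0.5903, -0.5594, 0.859], [0.0, 0.0, 0.0, 1.0]]
wrist [[270.8, 0.0, 255.7], [0.0, 270.8, 191.7], [0.0, 0.0, 1.0]] [[0.0004, -0.9638, -0.2667, 0.0678], [1.0, 0.0002, 0.0009, 0.0006], [-0.0008, -0.2667, 0.9638, -0.1244], [0.0, 0.0, 0.0, 1.0]]
```

View pics/scene0.png

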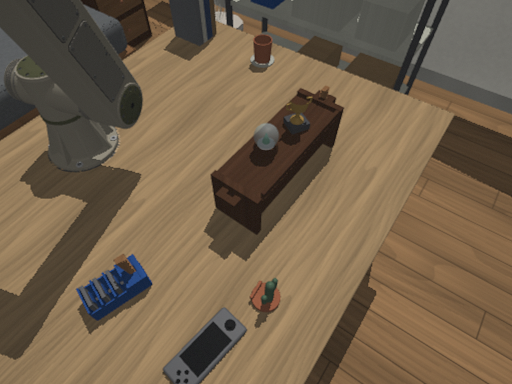

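View pics/side0.png

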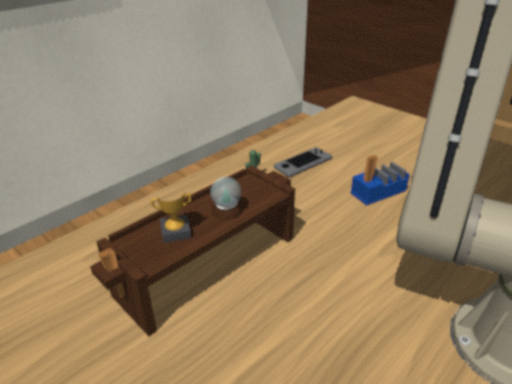

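View pics/wrist0.png

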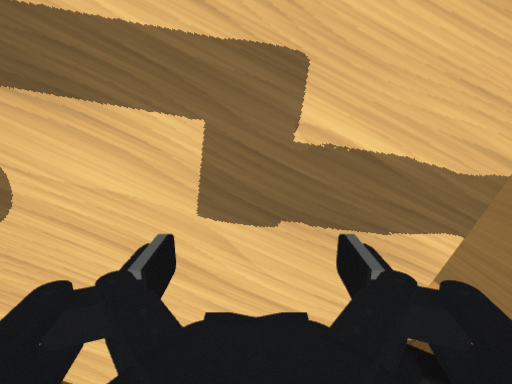

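The scene view shows the holder at about (115,288) with the wedge at its upper right end (123,265). It also shows the shelf's loose end at (235,200), with the tenon at (229,196). Enlarging these for measurement.

Run:
```python
import cv2, pickle
s,d=pickle.load(open("v0.pkl","rb"))
def crop(n,x0,y0,w,h,f,out):
    im=cv2.cvtColor(d[n]["frame"],cv2.COLOR_RGB2BGR)[y0:y0+h,x0:x0+w]
    im=cv2.resize(im,None,fx=f,fy=f,interpolation=cv2.INTER_CUBIC)
    for i in range(0,w,10): cv2.putText(im,str(x0+i),(i*f,8),0,.3,(0,255,255),1); cv2.line(im,(i*f,10),(i*f,14),(0,255,255),1)
    for i in range(0,h,10): cv2.putText(im,str(y0+i),(0,i*f+4),0,.3,(0,255,255),1)
    cv2.imwrite(out,im)
crop("scene",70,245,90,80,8,"pics/c1.png")
crop("scene",200,150,90,80,8,"pics/c2.png")
crop("side",340,140,80,70,9,"pics/c3.png")
crop("side",200,150,110,90,7,"pics/c4.png")
```

```text
(no output)
```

View pics/c1.png

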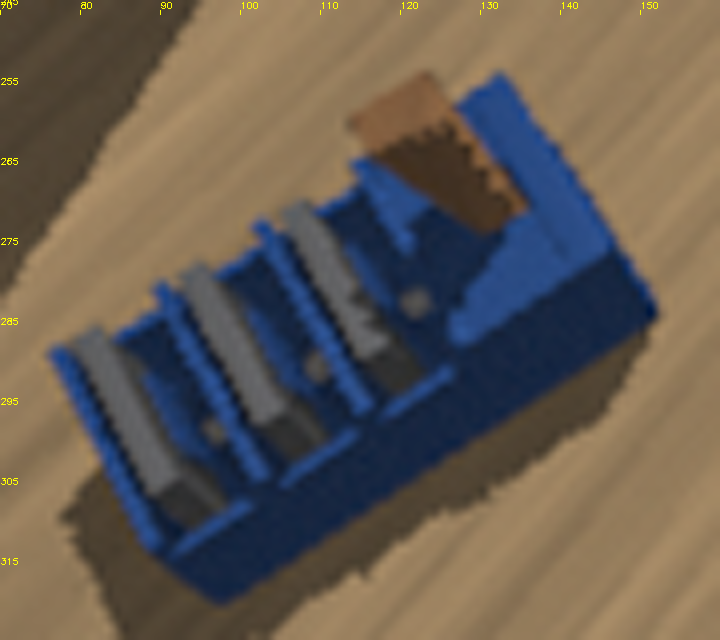

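View pics/c2.png

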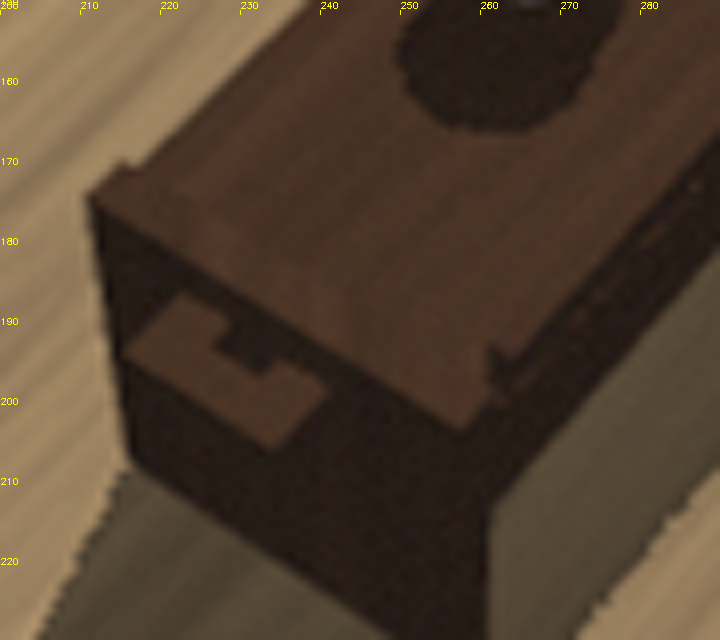

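View pics/c3.png

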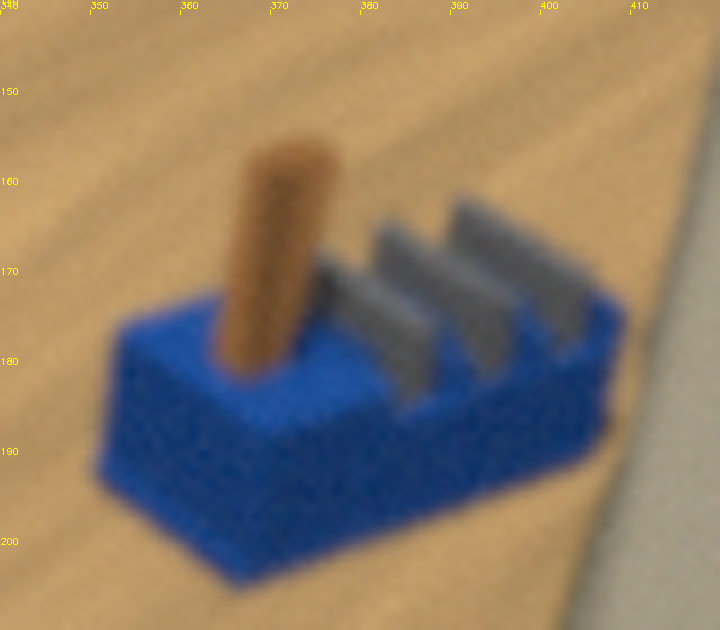

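View pics/c4.png

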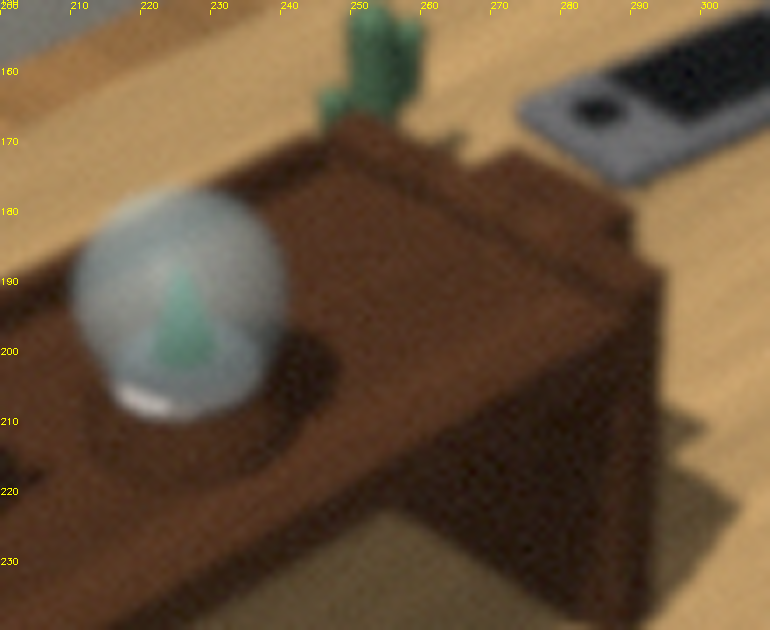

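Corners are readable. The wedge sits at the holder's +y end (upper right in the scene view), and the shelf's loose end faces the scene camera. Fitting planar poses.

```bash
cat > fit.py <<'E'
import numpy as np, cv2, pickle
from scipy.optimize import least_squares
from scipy.spatial.transform import Rotation as Rn
def proj(c,P):
    P=np.atleast_2d(P); T=c["camera_from_world"]; q=P@T[:3,:3].T+T[:3,3]; q=q@c["mtx"].T
    return q[:,:2]/q[:,2:]
def place(pose,L):
    x,y,a=pose; c,s=np.cos(a),np.sin(a); L=np.atleast_2d(L)
    return np.c_[x+c*L[:,0]-s*L[:,1], y+s*L[:,0]+c*L[:,1], L[:,2]]
def cc(X,Y,x0,y0,f): return ((X+.5)/f-.5+x0,(Y+.5)/f-.5+y0)
E
python3 - <<'E'
from fit import *
s,d=pickle.load(open("v0.pkl","rb"))
mm=1e-3
H=[("scene",(220,605),(37,-75,0)),("scene",(655,318),(37,75,0)),("scene",(52,350),(-37,-75,60)),("scene",(155,553),(37,-75,60)),("scene",(500,73),(-37,75,60)),("scene",(610,247),(37,75,60)),
("side",(240,587),(-37,75,0)),("side",(98,475),(37,75,0)),("side",(120,330),(37,75,60)),("side",(265,437),(-37,75,60)),("side",(625,312),(-37,-75,60)),("side",(605,440),(-37,-75,0))]
cr={"scene":(70,245,8),"side":(340,140,9)}
def solve(obs,cr,x0,lf):
    uv=[cc(*o[1],*cr[o[0]]) for o in obs]
    def res(p): return np.concatenate([proj(d[o[0]],place(p[:3],lf(o[2],p)))[0]-u for o,u in zip(obs,uv)])
    r=least_squares(res,x0,loss="soft_l1"); 
    for o,e in zip(obs,res(r.x).reshape(-1,2)): print(o[0],o[2],np.round(e,2))
    return r.x
h=solve(H,cr,[.4,-.4,0],lambda L,p:np.array(L)*mm); print("holder",h.round(4),np.degrees(h[2]))
S=[("scene",(88,195),(-75,'p',156)),("scene",(462,432),(75,'p',156)),("scene",(130,465),(-75,'p',0)),
("scene",(185,292),(-30,'p',145)),("scene",(120,355),(-30,-38,145)),("scene",(272,450),(30,-38,145)),("scene",(330,388),(30,'p',145)),("scene",(215,345),(-10,-19.7,145)),("scene",(265,375),(10,-19.7,145)),
("side",(515,150),(30,-38,145)),("side",(632,210),(-30,-38,145)),("side",(630,250),(-30,-38,125)),("side",(664,272),(-75,'p',156)),("side",(655,628),(-75,'p',0))]
cr={"scene":(200,150,8),"side":(200,150,7)}
sh=solve(S,cr,[.6,-.2,0,-4],lambda L,p:np.array([v if v!='p' else p[3] for v in L])*mm); print("shelf",sh.round(4),np.degrees(sh[2]))
pickle.dump((h,sh),open("poses.pkl","wb"))
im={n:cv2.resize(cv2.cvtColor(d[n]["frame"],cv2.COLOR_RGB2BGR),None,fx=4,fy=4,interpolation=cv2.INTER_CUBIC) for n in("scene","side")}
def poly(pose,L,col,n):
    q=((proj(d[n],place(pose,np.array(L)*mm))+.5)*4-.5).astype(int); cv2.polylines(im[n],[q],True,col,1)
for n in im:
    for z in(0,60): poly(h,[(37,75,z),(37,-75,z),(-37,-75,z),(-37,75,z)],(0,255,0),n)
    y0=58
    for q in (12.5,-12.5,): pass
    poly(h,[(8,y0+12.5,132),(-8,y0+12.5,132),(-8,y0-12.5,132),(8,y0-12.5,132)],(0,0,255),n)
    poly(sh,[(75,0,145),(-75,0,145),(-75,440,145),(75,440,145)],(0,255,255),n)
    poly(sh,[(30,-38,145),(-30,-38,145),(-30,0,145),(30,0,145)],(0,255,0),n)
    poly(sh,[(10,-19.7,145),(-10,-19.7,145),(-10,0,145),(10,0,145)],(0,0,255),n)
a=im["scene"][960:1300,260:660]; b=im["scene"][360:920,820:1420]
c=im["side"][500:840,1340:1680]; e=im["side"][600:1360,360:1260]
cv2.imwrite("pics/o1.png",np.hstack([cv2.resize(a,(400,340)),cv2.resize(c,(340,340))]));cv2.imwrite("pics/o2.png",b);cv2.imwrite("pics/o3.png",cv2.resize(e,(700,591)))
E
```

```text
scene (37, -75, 0) [-0.65  1.32]
scene (37, 75, 0) [ 0.74 -0.14]
scene (-37, -75, 60) [-1.94  0.26]
scene (37, -75, 60) [-2.04  0.13]
scene (-37, 75, 60) [ 0.05 -1.13]
scene (37, 75, 60) [ 0.63 -0.63]
side (-37, 75, 0) [-0.05  1.14]
side (37, 75, 0) [-1.24  0.69]
side (37, 75, 60) [-1.42 -0.81]
side (-37, 75, 60) [ 0.   -0.22]
side (-37, -75, 60) [ 0.84 -0.84]
side (-37, -75, 0) [-0.69  2.51]
holder [ 0.4698 -0.2764 -0.2893] -16.575731390721238
scene (-75, 'p', 156) [-0.98 -0.04]
scene (75, 'p', 156) [-0.9   0.69]
scene (-75, 'p', 0) [-0.96 -0.15]
scene (-30, 'p', 145) [ 0.63 -0.81]
scene (-30, -38, 145) [ 0.41 -0.6 ]
scene (30, -38, 145) [0.04 0.  ]
scene (30, 'p', 145) [ 1.04 -0.73]
scene (-10, -19.7, 145) [-0.52 -0.04]
scene (10, -19.7, 145) [-0.58  0.29]
side (30, -38, 145) [-0.65 -1.22]
side (-30, -38, 145) [-0.08 -0.64]
side (-30, -38, 125) [-0.05  0.52]
side (-75, 'p', 156) [ 0.16 -1.03]
side (-75, 'p', 0) [-0.89 -0.14]
shelf [ 0.5864  0.0594 -0.0479 -6.3458] -2.7471771711245654Traceback (most recent call last):
  File "<stdin>", line 28, in <module>
  File "<stdin>", line 22, in poly
  File "fit.py", line 8, in place
    x,y,a=pose; c,s=np.cos(a),np.sin(a); L=np.atleast_2d(L)
    ^^^^^
ValueError: too many values to unpack (expected 3)
```

Run:
```python
from fit import *
s,d=pickle.load(open("v0.pkl","rb"))
mm=1e-3
h=[.4698,-.2764,-.2893]; sh=[.5864,.0594,-.0479]
pickle.dump((h,sh),open("poses.pkl","wb"))
im={n:cv2.resize(cv2.cvtColor(d[n]["frame"],cv2.COLOR_RGB2BGR),None,fx=4,fy=4,interpolation=cv2.INTER_CUBIC) for n in("scene","side")}
def poly(pose,L,col,n):
    q=((proj(d[n],place(pose,np.array(L)*mm))+.5)*4-.5).astype(int); cv2.polylines(im[n],[q],True,col,1)
for n in im:
    for z in(0,60): poly(h,[(37,75,z),(37,-75,z),(-37,-75,z),(-37,75,z)],(0,255,0),n)
    for a,b in ((58,33),(70.5,45.5)): poly(h,[(8,a,132),(-8,a,132),(-8,b,132),(8,b,132)],(0,0,255) if a==58 else (0,255,255),n)
    poly(sh,[(75,0,145),(-75,0,145),(-75,440,145),(75,440,145)],(0,255,255),n)
    poly(sh,[(30,-38,145),(-30,-38,145),(-30,0,145),(30,0,145)],(0,255,0),n)
    poly(sh,[(10,-19.7,145),(-10,-19.7,145),(-10,0,145),(10,0,145)],(0,0,255),n)
a=im["scene"][960:1300,260:660]; b=im["scene"][360:920,820:1420]
c=im["side"][500:840,1340:1680]; e=im["side"][600:1360,360:1260]
cv2.imwrite("pics/o1.png",np.hstack([cv2.resize(a,(400,340)),cv2.resize(c,(340,340))]));cv2.imwrite("pics/o2.png",np.vstack([cv2.resize(b,(400,373)),cv2.resize(e,(400,338))])[:,:])
print(place(h,np.array([[0,58,0],[0,48,0]])*mm))
# globe centre of base: scene(263,150) on z=.145
for n,uv in(("scene",(263,148)),("side",(227,208))):
    c=d[n];T=c["camera_from_world"];r=T[:3,:3].T@np.linalg.inv(c["mtx"])@np.array([*uv,1]);o=-T[:3,:3].T@T[:3,3]
    print(n,o+r*(.145-o[2])/r[2])
```

```text
[[ 0.48634632 -0.22081026  0.        ]
 [ 0.48349351 -0.2303947   0.        ]]
scene [0.5665298  0.21628889 0.145     ]
side [0.57657782 0.21031876 0.145     ]
```

View pics/o1.png

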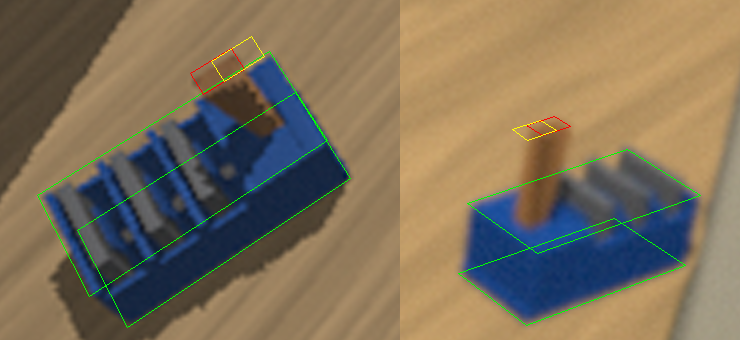

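View pics/o2.png

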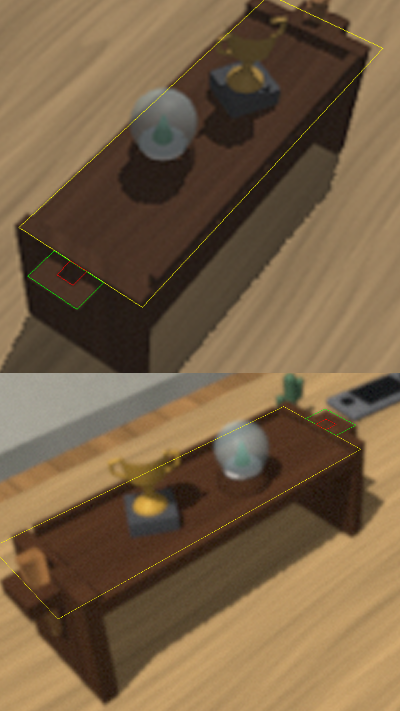

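Call:
move_arm(commands=[[[0.3,0.4,0],[0,0,1],1],[[0.6,0.75,0],[0,0,1],1],[[0.6,0.75,0],[0,0,1],1]])

```text
clock: 0.45
tcp_pos: [0.3054, -0.4434, 0.2497]
orientation: [-0.0, 0.908, 0.418, 0.0]
wrist_force: [0.6, -0.4, 0.2]
finger_gap: 0.0851
```

The overlays fit the shelf closely and the holder roughly, with the wedge's straight face at holder y ≈ 58. I'll keep swinging the tool over the holder and then take a wrist view.

Call:
move_arm(commands=[[[0.5,0.6,0],[0,0,1],1],[[0.5,0.6,0],[0,0,1],1],[[0.5,0.6,0],[0,0,1],1],[[0.5,0.6,0],[0,0,1],1],[[0.5,0.6,0],[0,0,1],1]])

```text
clock: 0.95
tcp_pos: [0.4059, -0.3228, 0.2501]
orientation: [-0.0, 0.71, 0.705, 0.0]
wrist_force: [0.1, -0.4, -0.6]
finger_gap: 0.0853
```

Call:
move_arm(commands=[[[0.5,0.6,0],[0,0,1],1],[[0.5,0.6,0],[0,0,1],1],[[0.5,0.6,0],[0,0,1],1],[[0.4,0.5,0],[0,0,1],1],[[0,0,0],[0,0,1],1]])

```text
clock: 1.45
tcp_pos: [0.4827, -0.2296, 0.25]
orientation: [-0.0, 0.424, 0.906, 0.001]
wrist_force: [-0.5, -0.1, 0.1]
finger_gap: 0.0854
```

Call:
move_arm(commands=[[[0,0,0],[0,0,1],1],[[0,0,0],[0,0,1],1],[[0,0,0],[0,0,1],1],[[0,0,0],[0,0,1],1],[[0,0,0],[0,0,1],1]])

```text
clock: 1.95
tcp_pos: [0.4811, -0.2319, 0.25]
orientation: [-0.0, 0.091, 0.996, 0.0]
wrist_force: [-0.6, -0.4, 0.9]
finger_gap: 0.0855
```

Call:
move_arm(commands=[[[0,0,0],[0,0,1],1],[[0,0,0],[0,0,1],1],[[0,0,0],[0,0,1],1],[[0,0,0],[0,0,1],1],[[0,0,0],[0,0,1],1]])

```text
clock: 2.45
tcp_pos: [0.4811, -0.2319, 0.25]
orientation: [-0.0, -0.255, 0.967, 0.0]
wrist_force: [0.2, 0.6, -0.1]
finger_gap: 0.0852
```

Call:
move_arm(commands=[[[0,0,0],[0,0,1],1],[[0,0,0],[0,0,1],1],[[0,0,0],[0,0,1],1],[[0,0,0],[0,0,1],1],[[0,0,0],[0,0,1],1]])

```text
clock: 2.95
tcp_pos: [0.4812, -0.2319, 0.25]
orientation: [-0.0, -0.571, 0.821, 0.0]
wrist_force: [-0.2, -0.6, 1.3]
finger_gap: 0.0856
```

```bash
cat > look.py <<'E'
import sys; from workcell import env, eyes
from fit import *
def tool(s):
    w,x,y,z=s["orientation"]; T=np.eye(4); T[:3,:3]=Rn.from_quat([x,y,z,w]).as_matrix(); T[:3,3]=s["tcp_pos"]; return T
def look(tag,names=("wrist",)):
    s=env.get_state(); out={}
    for n in names:
        c=dict(eyes.read_camera(n))
        if "mount" in c: c["camera_from_world"]=np.linalg.inv(tool(s)@c["mount"])
        out[n]=c; cv2.imwrite(f"pics/{n}_{tag}.png",cv2.cvtColor(c["frame"],cv2.COLOR_RGB2BGR))
    pickle.dump((s,out),open(f"{tag}.pkl","wb"))
    T=tool(s); print("t",round(float(s["clock"]),2),"tcp",np.round(s["tcp_pos"],4),"x-ang",round(np.degrees(np.arctan2(T[1,0],T[0,0])),2),"zdir",T[:3,2].round(3),"F",np.round(s["wrist_force"],1),"j",np.round(s["joint_pos"],2),"gap",round(float(s["finger_gap"]),4))
    return s,out
if __name__=="__main__": look(sys.argv[1],sys.argv[2:] or ("wrist",))
E
python3 look.py v1
```

```text
t 2.95 tcp [ 0.4812 -0.2319  0.25  ] x-ang -110.42 zdir [-0.001  0.    -1.   ] F [-0.2 -0.6  1.3] j [-0.6   0.23 -0.06  1.28  0.   -1.81] gap 0.0856
```

View pics/wrist_v1.png

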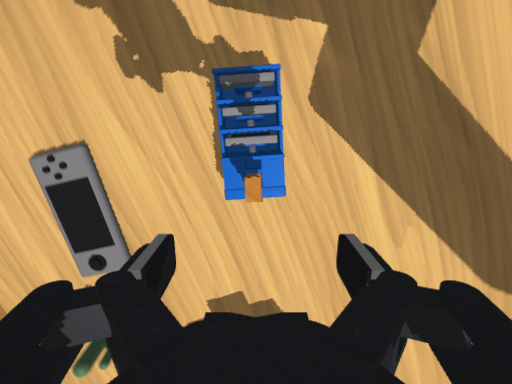

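The wrist view shows the holder from above, with the wedge as an orange block at about (254,187) and the console at left (85,210). Enlarging to measure.

```bash
cat > crop.py <<'E'
import sys; from fit import *
# tag cam x0 y0 w h f out
tag,n=sys.argv[1:3]; x0,y0,w,h,f=map(int,sys.argv[3:8]); out=sys.argv[8]
s,d=pickle.load(open(tag+".pkl","rb"))
im=cv2.cvtColor(d[n]["frame"],cv2.COLOR_RGB2BGR)[y0:y0+h,x0:x0+w]
im=cv2.convertScaleAbs(cv2.resize(im,None,fx=f,fy=f,interpolation=cv2.INTER_CUBIC),alpha=float(sys.argv[9]) if len(sys.argv)>9 else 1)
for i in range(0,w,10): cv2.putText(im,str(x0+i),(i*f,8),0,.3,(0,255,255),1); cv2.line(im,(i*f,10),(i*f,14),(0,255,255),1)
for i in range(0,h,10): cv2.putText(im,str(y0+i),(0,i*f+4),0,.3,(0,255,255),1)
cv2.imwrite(out,im)
E
python3 crop.py v1 wrist 205 135 90 75 8 pics/c5.png
```

```text
(no output)
```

View pics/c5.png

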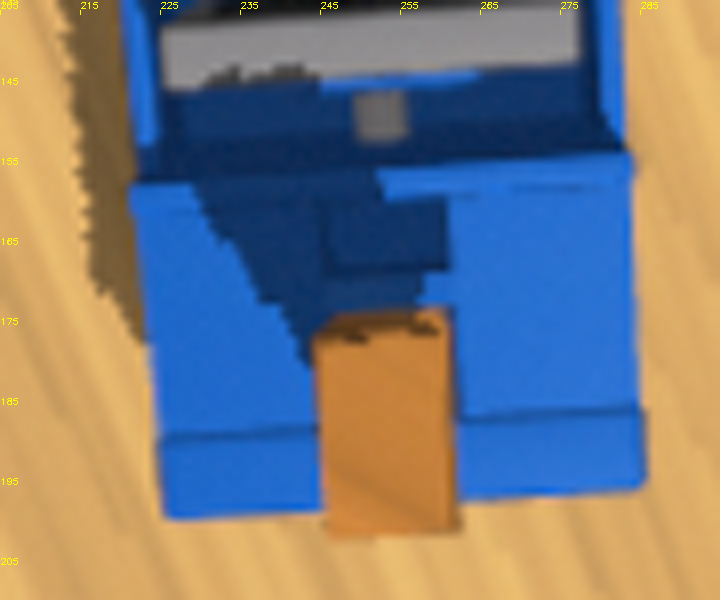

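Run:
```python
from fit import *
s,d=pickle.load(open("v1.pkl","rb")); c=d["wrist"]; mm=1e-3
def run(obs,x0):
    uv=np.array([cc(*o[0],205,135,8) for o in obs]); L=np.array([o[1] for o in obs])*mm
    f=lambda p:(proj(c,place(p,L))-uv).ravel()
    r=least_squares(f,x0); print(r.x.round(4),np.degrees(r.x[2]).round(2),"res",f(r.x).reshape(-1,2).round(2).tolist())
h0=[.4698,-.2764,-.2893]
W=[((316,335),(8,58-14.8,60)),((452,315),(-8,58-14.8,60)),((326,538),(8,58,132)),((461,530),(-8,58,132))]
run(W,h0)
run(W[2:],h0)
H=[((163,520),(37,75,60)),((646,487),(-37,75,60))]
run(H,h0); run(W+H,h0)
```

```text
[ 0.4742 -0.2794 -0.2261] -12.95 res [[1.76, -2.83], [-1.82, -2.06], [0.03, 2.55], [0.03, 1.45]]
[ 0.4697 -0.2802 -0.2939] -16.84 res [[-0.08, 0.01], [0.08, -0.0]]
[ 0.4707 -0.2796 -0.2848] -16.32 res [[-0.27, 0.03], [0.27, -0.01]]
[ 0.4717 -0.279  -0.2739] -15.69 res [[2.07, -3.43], [-1.44, -2.02], [-0.33, 1.9], [-0.24, 1.56], [-0.18, 0.98], [0.27, 0.31]]
```

Run:
```python
from fit import *
s,d=pickle.load(open("v1.pkl","rb")); c=d["wrist"]; mm=1e-3
def run(obs,x0):
    uv=np.array([cc(*o[0],205,135,8) for o in obs]); L=np.array([o[1] for o in obs])*mm
    f=lambda p:(proj(c,place(p,L))-uv).ravel()
    r=least_squares(f,x0); print(r.x.round(4),np.degrees(r.x[2]).round(2),"res",f(r.x).reshape(-1,2).round(2).tolist()); print("wedge ctr",place(r.x,[0,.0455,.132]).round(4))
h0=[.4698,-.2764,-.2893]
W=[((314,335),(8,58-25,132)),((450,312),(-8,58-25,132)),((326,538),(8,58,132)),((461,530),(-8,58,132))]
H=[((163,520),(37,75,60)),((646,487),(-37,75,60))]
run(W,h0);run(W+H,h0)
```

```text
[ 0.4699 -0.2804 -0.2869] -16.44 res [[-0.48, -0.73], [-0.01, 0.96], [0.18, -0.06], [0.32, -0.19]]
wedge ctr [[ 0.4827 -0.2367  0.132 ]]
[ 0.4699 -0.2802 -0.2893] -16.58 res [[-0.51, -0.51], [-0.04, 1.22], [0.09, 0.15], [0.23, 0.06], [-0.14, -0.71], [0.46, -0.49]]
wedge ctr [[ 0.4829 -0.2365  0.132 ]]
```

Call:
move_arm(commands=[[[0.05,-0.07,-0.6],[0,0,0.49],1],[[0,0,-0.9],[0,0,0],1],[[0,0,-0.9],[0,0,0],1],[[0,0,-0.8],[0,0,0],1],[[0,0,-0.4],[0,0,0],1]])

```text
clock: 3.5
tcp_pos: [0.4815, -0.2337, 0.1031]
orientation: [-0.001, -0.595, 0.804, 0.002]
wrist_force: [-0.1, -0.3, -0.4]
finger_gap: 0.0852
```

```bash
python3 look.py v2
```

```text
t 3.5 tcp [ 0.4815 -0.2337  0.1031] x-ang -106.98 zdir [-0.004  0.003 -1.   ] F [-0.1 -0.3 -0.4] j [-0.6   0.33 -0.3   0.94 -0.   -1.88] gap 0.0852
```

View pics/wrist_v2.png

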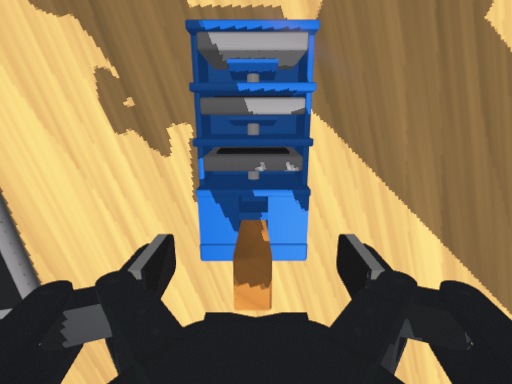

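The wedge is centred between the open fingers (253 vs 256 px), with the jaws square to it. Closing now.

Call:
move_arm(commands=[[[0.03,-0.02,0.05],[0,0,0.05],0],[[0,0,0],[0,0,0],-0.5],[[0,0,0],[0,0,0],-1],[[0,0,0],[0,0,0],-1],[[0,0,0],[0,0,0],-1]], newtons=60)

```text
clock: 4.05
tcp_pos: [0.4846, -0.2359, 0.1092]
orientation: [-0.0, -0.599, 0.801, -0.0]
wrist_force: [-2.0, 1.0, 7.1]
finger_gap: 0.0155
```

Call:
move_arm(commands=[[[0,0,0],[0,0,0],-1],[[0,0,0],[0,0,0],-1]])

```text
clock: 4.25
tcp_pos: [0.4847, -0.2359, 0.1093]
orientation: [0.0, -0.599, 0.801, -0.0]
wrist_force: [-1.8, -0.1, 6.0]
finger_gap: 0.0157
```

```bash
python3 look.py v3
```

```text
t 4.25 tcp [ 0.4847 -0.2359  0.1093] x-ang -106.43 zdir [ 0.001 -0.001 -1.   ] F [-1.8 -0.1  6. ] j [-0.6   0.33 -0.29  0.95 -0.   -1.89] gap 0.0157
```

View pics/wrist_v3.png

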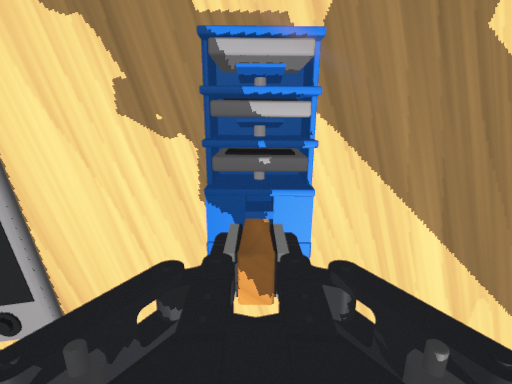

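The wedge is gripped (gap 15.7 mm). Lifting it straight out, then carrying it near the tenon.

Call:
move_arm(commands=[[[0,0,0.4],[0,0,0],-1],[[0,0,0.9],[0,0,0],-1],[[0,0,0.9],[0,0,0],-1],[[0,0,0.9],[0,0,0],-1],[[0,0,0.9],[0,0,0],-1]])

```text
clock: 4.8
tcp_pos: [0.4844, -0.2355, 0.2698]
orientation: [0.0, -0.599, 0.801, -0.0]
wrist_force: [1.2, 0.1, -1.2]
finger_gap: 0.0153
```

Call:
move_arm(commands=[[[0.2,0.4,0],[0,0,0.21],-1],[[0.33,0.8,0],[0,0,0.25],-1],[[0.33,0.8,0],[0,0,0.25],-1],[[0.33,0.8,0],[0,0,0.25],-1],[[0.33,0.8,0],[0,0,0.25],-1]])

```text
clock: 5.3
tcp_pos: [0.5457, -0.0905, 0.2684]
orientation: [0.0, -0.665, 0.747, -0.0]
wrist_force: [-0.3, 0.0, -0.2]
finger_gap: 0.0152
```

Call:
move_arm(commands=[[[0.33,0.8,0],[0,0,0.25],-1],[[0.33,0.8,0],[0,0,0.25],-1],[[0.3,0.69,0],[0,0,0],-1],[[0,0,0],[0,0,0],-1],[[0,0,0],[0,0,0],-1]])

```text
clock: 5.8
tcp_pos: [0.5837, 0.0005, 0.268]
orientation: [-0.0, -0.691, 0.723, 0.0]
wrist_force: [0.3, 0.1, -0.3]
finger_gap: 0.0152
```

```bash
python3 look.py v4 wrist scene side; python3 crop.py v4 scene 190 120 110 90 7 pics/c6.png
```

```text
t 5.8 tcp [5.837e-01 5.000e-04 2.680e-01] x-ang -92.65 zdir [-0.001 -0.    -1.   ] F [ 0.3  0.1 -0.3] j [-0.14  0.33  0.11  1.35 -0.   -1.66] gap 0.0152
```

View pics/wrist_v4.png

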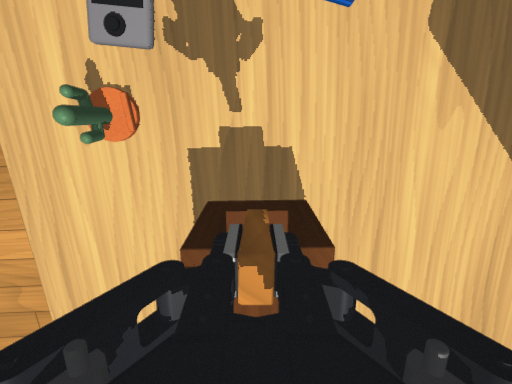

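View pics/scene_v4.png

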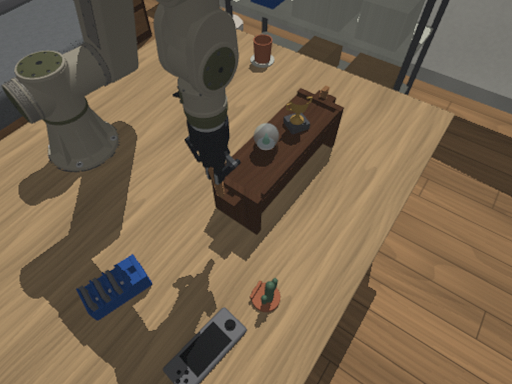

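View pics/side_v4.png

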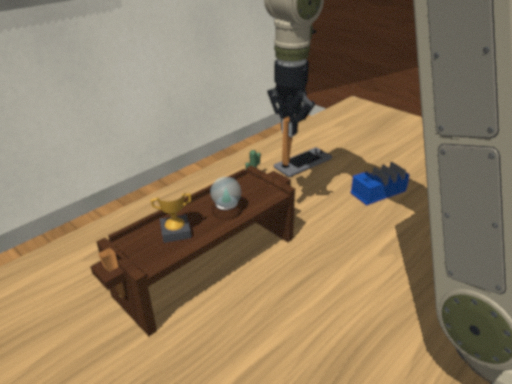

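```bash
python3 crop.py v4 wrist 175 190 165 130 4 pics/c7.png 2
```

```text
(no output)
```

View pics/c7.png

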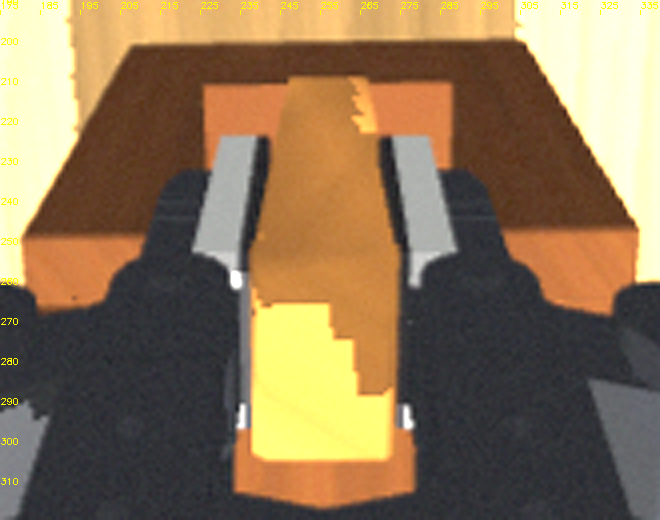

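View pics/c6.png

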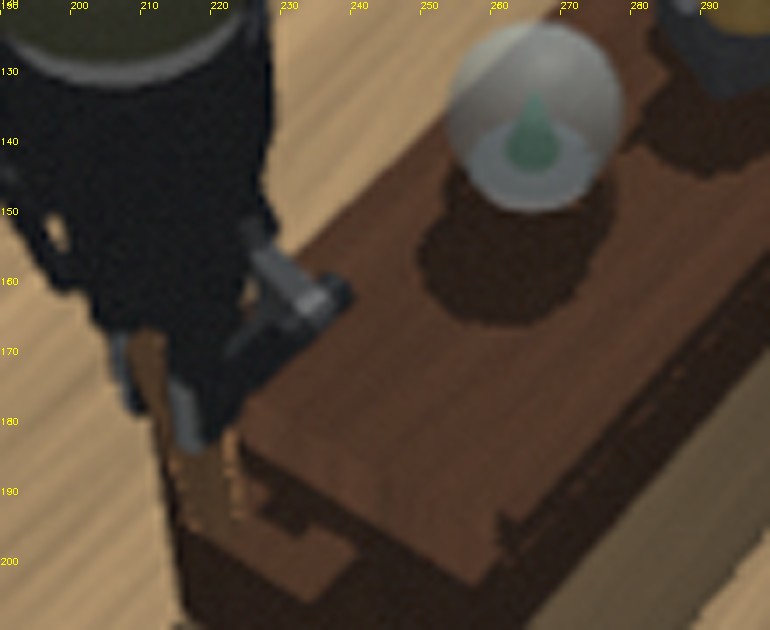

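Run:
```python
from look import *
s,d=pickle.load(open("v4.pkl","rb")); c=d["wrist"]; mm=1e-3
obs=[((203,84),(30,-38,145)),((452,82),(-30,-38,145)),((22,237),(75,'p',156)),((638,228),(-75,'p',156)),((130,45),(75,'p',0)),((519,40),(-75,'p',0))]
uv=np.array([cc(*o[0],175,190,4) for o in obs])
def f(q): return (proj(c,place(q[:3],np.array([[q[3] if v=='p' else v for v in o[1]] for o in obs])*mm))-uv).ravel()
r=least_squares(f,[.586,.059,-.048,-5]); q=r.x; print(q.round(4),np.degrees(q[2]),f(q).reshape(-1,2).round(2).tolist())
# wedge points in tool->pixel, predicted with TCP at wedge (0,-.0113,.097)
T=tool(s); a=np.arctan2(T[1,0],T[0,0])+np.pi/2
for lab,L in (("tip",[(5.5,-8,0),(-5.5,-8,0),(5.5,-5,0),(-5.5,-5,0),(5.5,0,0)]),("top",[(8,-25,120),(-8,-25,120),(8,0,120),(-8,0,120)])):
    P=place((*s["tcp_pos"][:2],a),(np.array(L)*mm)+[0,.0113,s["tcp_pos"][2]-.097]); u=proj(c,P); print(lab,((u-[175,190]+.5)*4-.5).round(0).tolist())
```

```text
[ 0.5858  0.0575 -0.0323 -3.6373] -1.8515283826565978 [[-0.09, 0.15], [-0.26, -0.15], [-1.29, 0.1], [0.81, 0.39], [-0.18, -0.17], [1.48, -0.22]]
tip [[301.0, 54.0], [353.0, 54.0], [301.0, 67.0], [353.0, 67.0], [302.0, 89.0]]
top [[253.0, 252.0], [408.0, 252.0], [257.0, 458.0], [403.0, 458.0]]
```

Run:
```python
from look import *
s,d=pickle.load(open("v4.pkl","rb")); c=d["wrist"]; mm=1e-3
T=tool(s); a=np.arctan2(T[1,0],T[0,0])+np.pi/2
for oy in (.0093,.0113,.0133):
    P=place((*s["tcp_pos"][:2],a),(np.array([(8,-9.1,8),(-8,-9.1,8),(8,-25,120),(8,0,120)])*mm)+[0,oy,s["tcp_pos"][2]-.097]); u=proj(c,P); print(oy,((u-[175,190]+.5)*4-.5).round(0).tolist())
```

```text
0.0093 [[288.0, 51.0], [366.0, 51.0], [253.0, 234.0], [257.0, 442.0]]
0.0113 [[289.0, 60.0], [366.0, 60.0], [253.0, 252.0], [257.0, 458.0]]
0.0133 [[289.0, 69.0], [366.0, 69.0], [253.0, 269.0], [257.0, 473.0]]
```

The wrist view shows the tenon's outer edge at crop row 84, centred on column 327. The wedge tip is centred on the same column, so x is aligned, and the shelf is about 0.7° counter-clockwise from the tool. I'll move over the slot and look from the fixed cameras.

Call:
move_arm(commands=[[[0.015,0.46,-0.14],[0,0,0.09],-1],[[0.015,0.46,-0.14],[0,0,0],-1],[[0,0,0],[0,0,0],-1],[[0,0,0],[0,0,0],-1]])

```text
clock: 6.35
tcp_pos: [0.5847, 0.0359, 0.2572]
orientation: [-0.0, -0.694, 0.72, -0.0]
wrist_force: [0.2, 0.0, -0.1]
finger_gap: 0.0153
```

```bash
python3 look.py v5 wrist scene side; python3 crop.py v5 scene 200 150 80 70 9 pics/c8.png 2.5;  python3 crop.py v5 side 240 110 70 90 8 pics/c9.png 2; python3 crop.py v5 wrist 190 200 130 110 5 pics/c10.png 2
```

```text
t 6.35 tcp [0.5847 0.0359 0.2572] x-ang -92.06 zdir [-0. -0. -1.] F [ 0.2  0.  -0.1] j [-0.08  0.33  0.09  1.33 -0.   -1.61] gap 0.0153
```

View pics/c8.png

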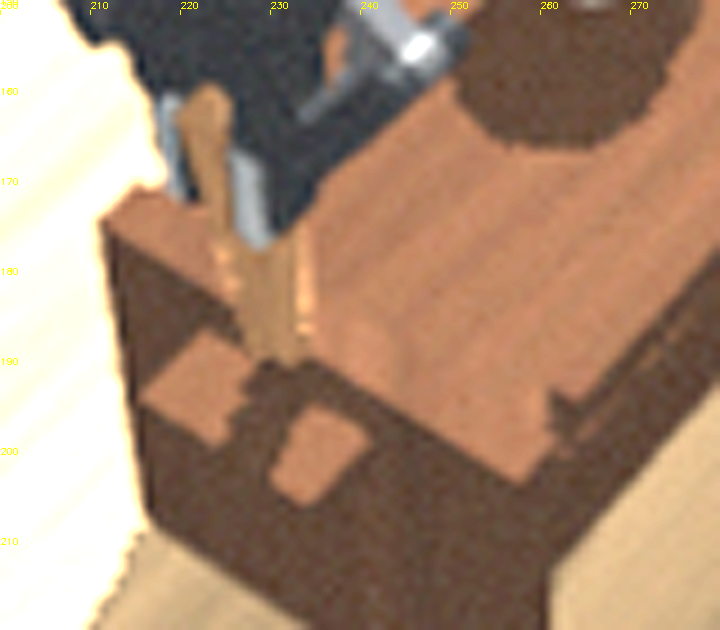

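View pics/c9.png

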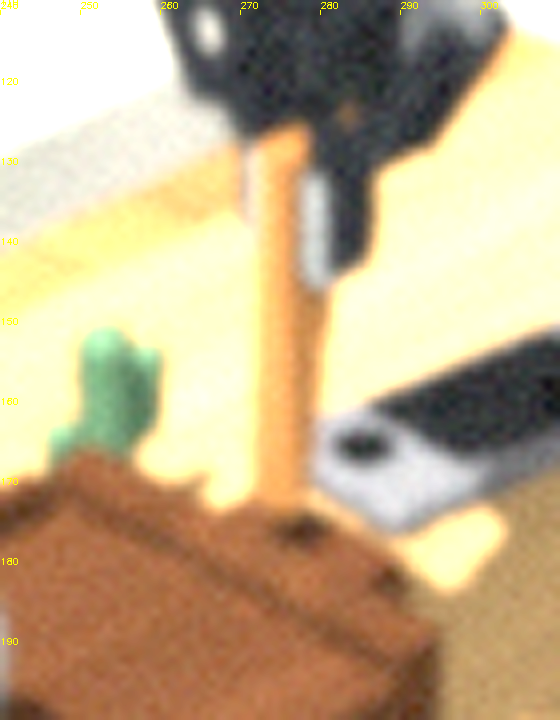

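View pics/c10.png

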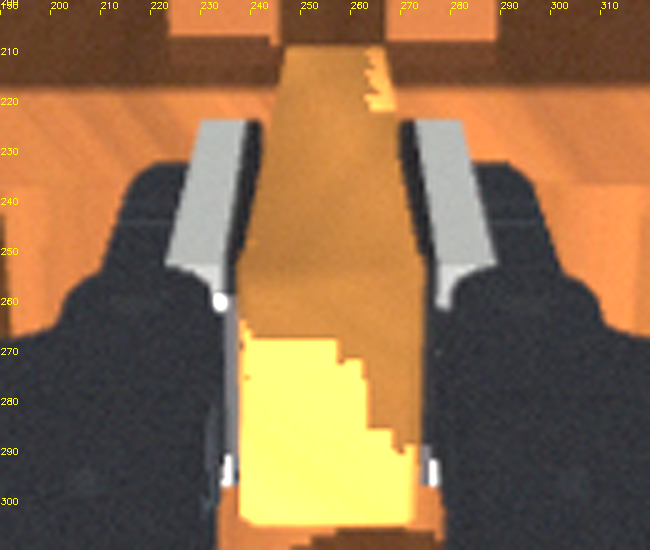

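Run:
```python
from look import *
s,d=pickle.load(open("v5.pkl","rb"))
def ray(n,X,Y,cr,z):
    c=d[n];T=c["camera_from_world"];uv=cc(X,Y,*cr)
    r=T[:3,:3].T@np.linalg.inv(c["mtx"])@np.array([*uv,1]);o=-T[:3,:3].T@T[:3,3]
    return (o+r*(z-o[2])/r[2]).round(4)
w=(190,200,5)
print("panel/tenon line L,R",ray("wrist",200,37,w,.145),ray("wrist",450,40,w,.145))
print("panel top edge L,R",ray("wrist",60,85,w,.156),ray("wrist",600,87,w,.156))
print("slot edges",ray("wrist",277,30,w,.145),ray("wrist",387,30,w,.145))
print("wedge slope edge h8",ray("wrist",283,45,w,.168),ray("wrist",388,45,w,.168))
print("wedge top straight edge",ray("wrist",242,525,w,.280),ray("wrist",412,525,w,.280))
```

```text
panel/tenon line L,R [0.6098 0.047  0.145 ] [0.5638 0.0492 0.145 ]
panel top edge L,R [0.6339 0.0514 0.156 ] [0.5382 0.0552 0.156 ]
slot edges [0.5956 0.0462 0.145 ] [0.5753 0.0469 0.145 ]
wedge slope edge h8 [0.5935 0.0412 0.168 ] [0.576  0.0419 0.168 ]
wedge top straight edge [0.5935 0.0473 0.28  ] [0.5786 0.0478 0.28  ]
```

Clearances around the tip are about 2.7 mm on the panel side and 2–3.7 mm on the slope side, with x within 0.7 mm. Lowering it in gradually.

Call:
move_arm(commands=[[[0.02,0,-0.2],[0,0,0],-1],[[0,0,-0.2],[0,0,0],-1],[[0,0.01,-0.2],[0,0,0],-1],[[0,0,0],[0,0,0],-1]])

```text
clock: 6.9
tcp_pos: [0.5848, 0.0371, 0.2312]
orientation: [-0.001, -0.694, 0.72, 0.001]
wrist_force: [1.0, 0.4, 0.4]
finger_gap: 0.0153
```

```bash
python3 look.py v6 wrist scene side; python3 crop.py v6 scene 200 150 80 70 9 pics/c11.png 2.5;python3 crop.py v6 wrist 190 200 130 110 5 pics/c12.png 2
```

```text
t 6.9 tcp [0.5848 0.0371 0.2312] x-ang -92.03 zdir [-0.003  0.    -1.   ] F [1.  0.4 0.4] j [-0.07  0.34  0.04  1.27  0.   -1.61] gap 0.0153
```

View pics/c11.png

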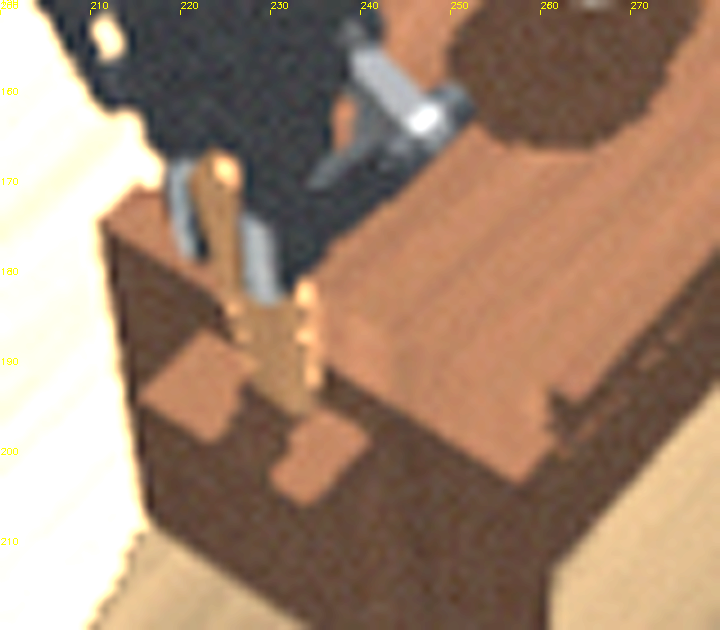

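View pics/c12.png

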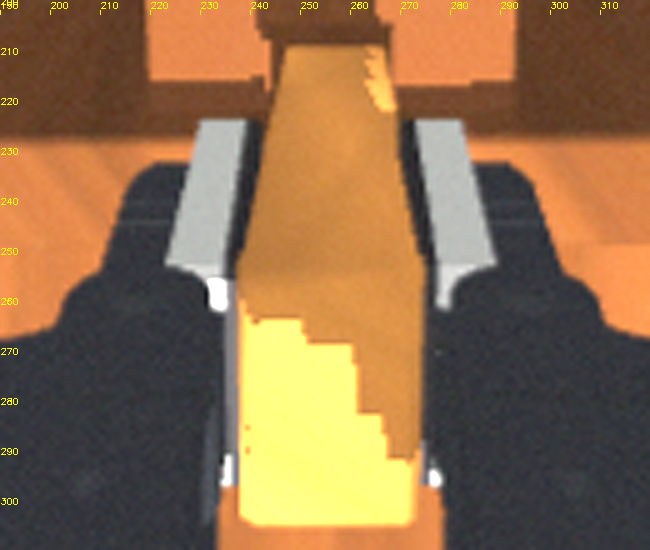

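It's entering the slot. The right edge in the wrist view (col 390) touches the slot side, and Fx is +1 N, so I'll shift about 1.5 mm to +x and continue.

Call:
move_arm(commands=[[[0.04,0,-0.05],[0,0,0],-1],[[0,0.01,-0.2],[0,0,0],-1],[[0,0.01,-0.15],[0,0,0],-1],[[0,0,0],[0,0,0],-1]])

```text
clock: 7.45
tcp_pos: [0.587, 0.038, 0.2157]
orientation: [-0.001, -0.695, 0.719, 0.001]
wrist_force: [0.3, -0.1, -0.5]
finger_gap: 0.0152
```

```bash
python3 look.py v7 wrist scene side; python3 crop.py v7 scene 200 150 80 70 9 pics/c13.png 2.5;python3 crop.py v7 wrist 190 200 130 110 5 pics/c14.png 2
```

```text
t 7.45 tcp [0.587  0.038  0.2157] x-ang -92.02 zdir [-0.001  0.    -1.   ] F [ 0.3 -0.1 -0.5] j [-0.07  0.35  0.02  1.24 -0.   -1.61] gap 0.0152
```

View pics/c13.png

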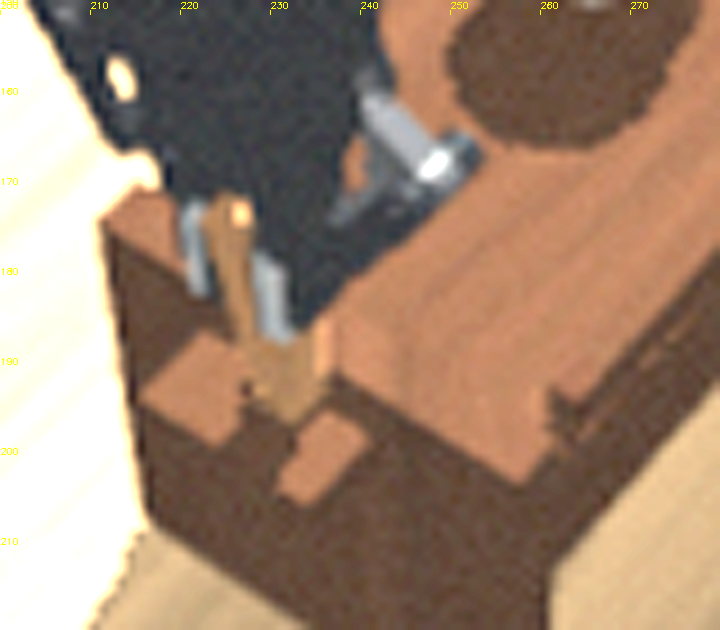

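View pics/c14.png

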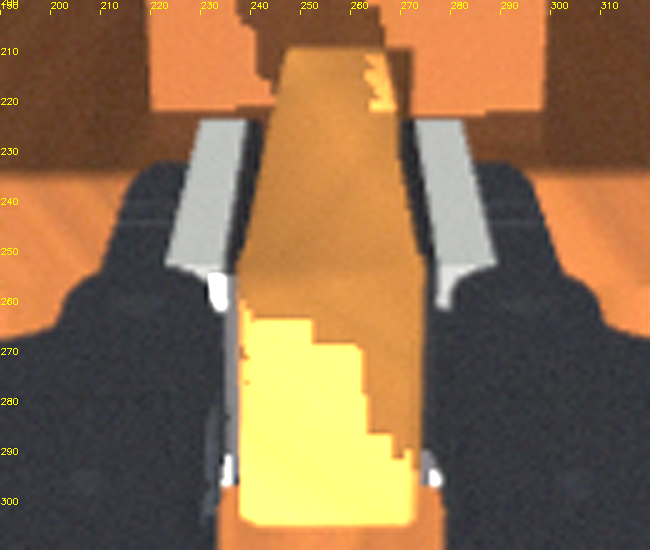

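Run:
```python
from look import *
s,d=pickle.load(open("v7.pkl","rb")); mm=1e-3
S=(.5860,.0580,-.037)
out=[]
for n,(x0,y0,w,h,f) in (("wrist",(190,190,130,120,5)),("scene",(200,150,80,70,8))):
    im=cv2.convertScaleAbs(cv2.resize(cv2.cvtColor(d[n]["frame"],cv2.COLOR_RGB2BGR)[y0:y0+h,x0:x0+w],None,fx=f,fy=f,interpolation=cv2.INTER_CUBIC),alpha=2.3)
    def poly(P,col): cv2.polylines(im,[np.round((proj(d[n],P)-[x0,y0]+.5)*f-.5).astype(int)],True,col,1)
    poly(place(S,np.array([(10,-19.7,145),(-10,-19.7,145),(-10,-5,145),(10,-5,145)])*mm),(255,255,0))
    poly(place(S,np.array([(30,-38,145),(-30,-38,145),(-30,-5,145),(30,-5,145)])*mm),(0,255,0))
    poly(place(S,np.array([(75,-5,156),(-75,-5,156),(-75,15,156),(75,15,156)])*mm),(0,0,255))
    T=tool(s); a=np.arctan2(T[1,0],T[0,0])+np.pi/2; o=place((*s["tcp_pos"][:2],a),[[0,.0133,0]])[0]
    for L in ([(8,0,120),(-8,0,120),(-8,-25,120),(8,-25,120)],[(8,0,26),(-8,0,26),(-8,-11.7,26),(8,-11.7,26)],[(8,0,8),(-8,0,8),(-8,-9.1,8),(8,-9.1,8)]):
        poly(place((*o[:2],a),np.array(L)*mm+[0,0,s["tcp_pos"][2]-.097]),(255,0,255))
    cv2.imwrite(f"pics/o_{n}.png",im)
```

```text
(no output)
```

View pics/o_wrist.png

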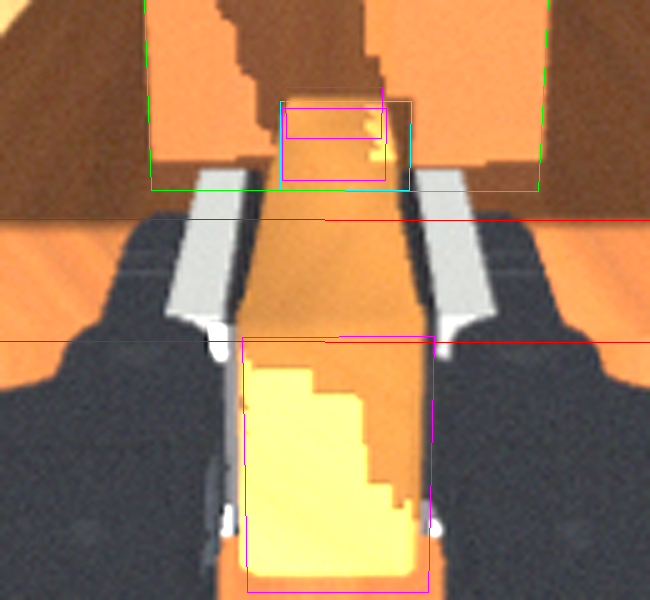

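View pics/o_scene.png

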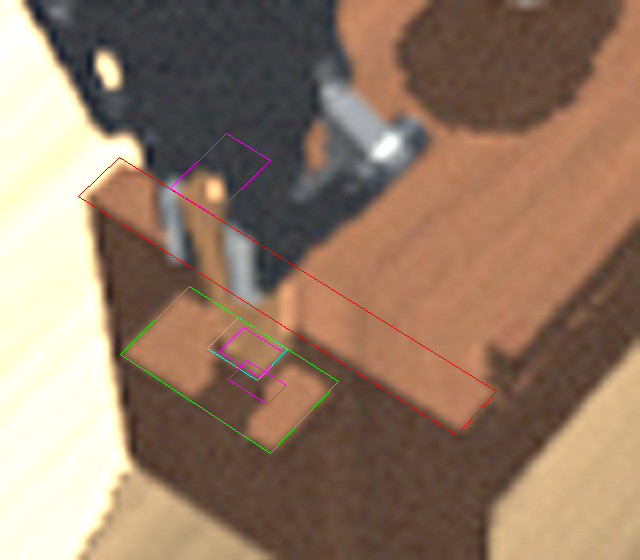

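The projected slot (cyan) and wedge outlines agree: the wedge is about 26 mm deep in the slot and nearly force-free. I'll recentre slightly and lower it until it seats.

Call:
move_arm(commands=[[[-0.02,0.01,-0.1],[0,0,0],-1],[[0,0.01,-0.1],[0,0,0],-1],[[0,0,0],[0,0,0],-1]])

```text
clock: 7.9
tcp_pos: [0.5867, 0.0383, 0.2086]
orientation: [-0.0, -0.694, 0.72, -0.0]
wrist_force: [-0.4, -1.9, -0.1]
finger_gap: 0.015
```

Call:
move_arm(commands=[[[0,0.01,-0.1],[0,0,0],-1],[[0,0,0],[0,0,0],-1]])

```text
clock: 8.1
tcp_pos: [0.5867, 0.0387, 0.2048]
orientation: [-0.0, -0.694, 0.72, -0.0]
wrist_force: [0.5, -3.5, -1.6]
finger_gap: 0.0151
```

Call:
move_arm(commands=[[[0,-0.03,-0.1],[0,0,0],-1],[[0,0,0],[0,0,0],-1]])

```text
clock: 8.3
tcp_pos: [0.5862, 0.0382, 0.2004]
orientation: [0.0, -0.695, 0.719, 0.001]
wrist_force: [0.3, -0.2, -0.0]
finger_gap: 0.0155
```

Call:
move_arm(commands=[[[0,0,-0.1],[0,0,0],-1],[[0,0,0],[0,0,0],-1]])

```text
clock: 8.5
tcp_pos: [0.5863, 0.0382, 0.1965]
orientation: [-0.0, -0.695, 0.719, 0.001]
wrist_force: [-0.2, -0.8, -0.8]
finger_gap: 0.0156
```

Call:
move_arm(commands=[[[0,0,-0.08],[0,0,0],-1],[[0,0,0],[0,0,0],-1]])

```text
clock: 8.7
tcp_pos: [0.5868, 0.0384, 0.194]
orientation: [0.001, -0.695, 0.719, 0.0]
wrist_force: [1.1, 1.6, -0.6]
finger_gap: 0.0151
```

Call:
move_arm(commands=[[[0,0,-0.08],[0,0,0],-1],[[0,0,0],[0,0,0],-1]])

```text
clock: 8.9
tcp_pos: [0.5868, 0.0388, 0.1913]
orientation: [0.001, -0.695, 0.719, 0.0]
wrist_force: [0.1, 4.1, 4.0]
finger_gap: 0.0155
```

The slope contact is felt (Fy +4, Fz +4 N) at about 51 mm depth, so the wedge is seated. Releasing and looking.

Call:
move_arm(commands=[[[0,0,0],[0,0,0],-0.4],[[0,0,0],[0,0,0],0],[[0,0,0],[0,0,0],0.3],[[0,0,0.5],[0,0,0],0.3],[[0,0,0.9],[0,0,0],0.3]])

```text
clock: 9.4
tcp_pos: [0.5847, 0.0378, 0.2442]
orientation: [-0.002, -0.694, 0.72, 0.002]
wrist_force: [0.6, 0.2, 0.5]
finger_gap: 0.0552
```

```bash
python3 look.py v8 wrist scene side; python3 crop.py v8 scene 200 150 80 70 9 pics/c15.png 2.5;python3 crop.py v8 wrist 190 200 130 110 5 pics/c16.png 2
```

```text
t 9.4 tcp [0.5847 0.0378 0.2442] x-ang -92.04 zdir [-0.007  0.    -1.   ] F [0.6 0.2 0.5] j [-0.07  0.34  0.07  1.31 -0.   -1.61] gap 0.0552
```

View pics/c15.png

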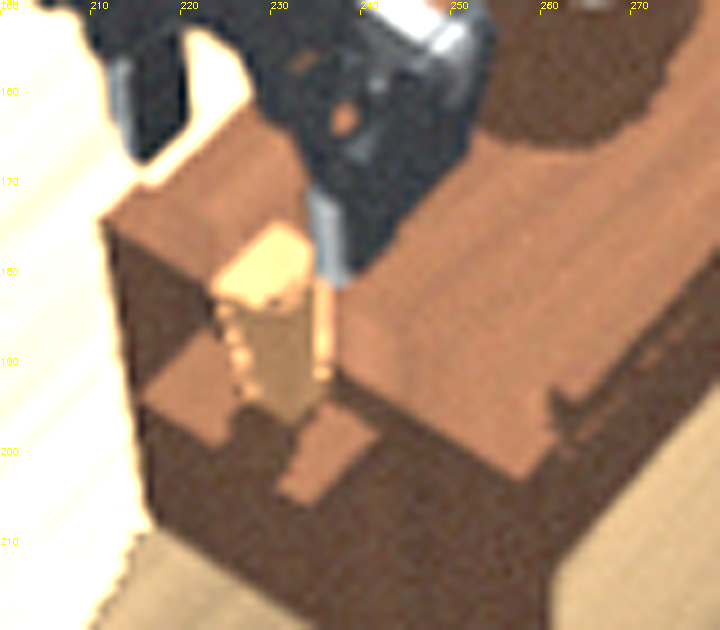

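View pics/wrist_v8.png

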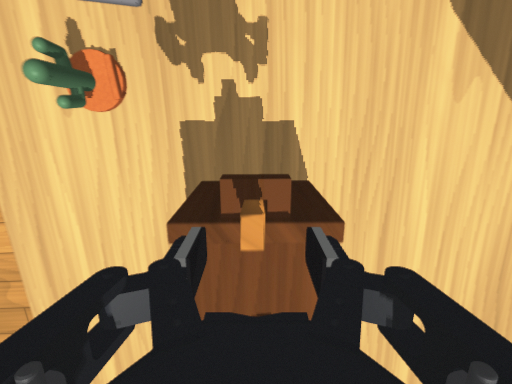

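The released wedge stands upright in the slot, its top at about (252,225) in the wrist view. Measuring the top so I can push on its centre.

```bash
python3 crop.py v8 wrist 210 180 90 75 8 pics/c17.png 1.6
```

```text
(no output)
```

View pics/c17.png

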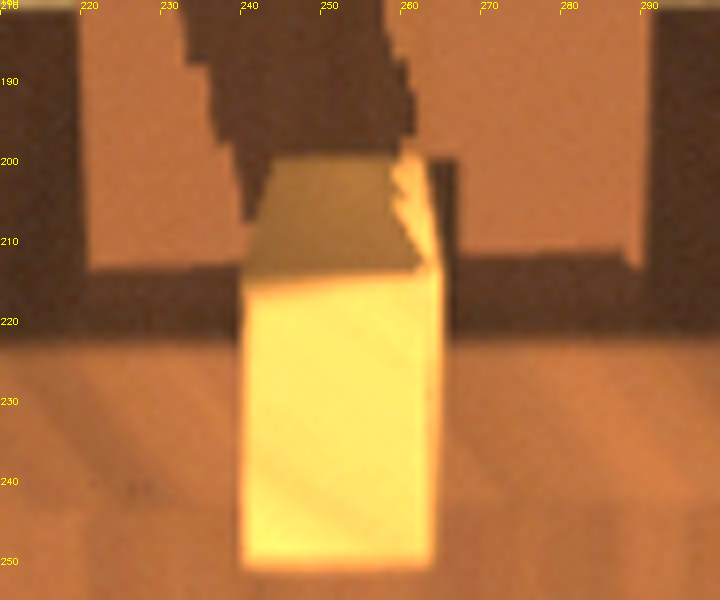

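Call:
move_arm(commands=[[[0,0,0.5],[0,0,0],-1],[[0,0,0],[0,0,0],-1],[[0,0,0],[0,0,0],-1],[[0,0,0],[0,0,0],-1],[[0,0,0],[0,0,0],-1]])

```text
clock: 10.05
tcp_pos: [0.586, 0.0379, 0.2655]
orientation: [-0.001, -0.695, 0.719, 0.001]
wrist_force: [0.3, 0.0, -0.2]
finger_gap: 0.0003
```

```bash
python3 look.py v9
```

```text
t 10.05 tcp [0.586  0.0379 0.2655] x-ang -92.02 zdir [-0.002  0.    -1.   ] F [ 0.3  0.  -0.2] j [-0.07  0.34  0.11  1.35 -0.   -1.61] gap 0.0003
```

View pics/wrist_v9.png

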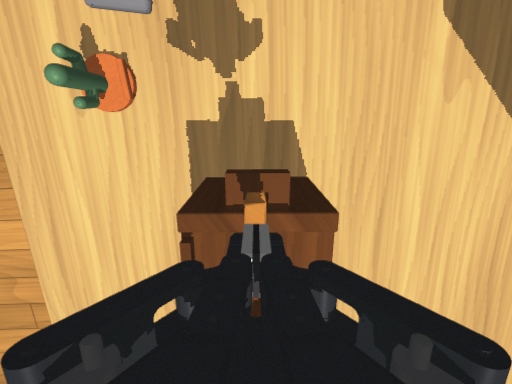

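Run:
```python
from look import *
s,d=pickle.load(open("v8.pkl","rb")); c=d["wrist"]; mm=1e-3
obs=[((244,281),(8,-25)),((441,270),(-8,-25)),((242,567),(8,0)),((433,566),(-8,0))]
uv=np.array([cc(*o[0],210,180,8) for o in obs])
for zf in (None,.214):
    f=lambda q:(proj(c,place(q[:3],[(o[1][0]*mm,o[1][1]*mm,q[3] if zf is None else zf) for o in obs]))-uv).ravel()
    r=least_squares(f,[.586,.05,-.03,.214]); q=r.x; print(q.round(4),np.degrees(q[2]).round(2),"ctr",place(q[:3],[0,-.0125,0]).round(4),f(q).reshape(-1,2).round(2).tolist())
```

```text
[ 0.5881  0.0539 -0.0418  0.2077] -2.4 ctr [[0.5875 0.0415 0.    ]] [[-0.62, -0.52], [0.12, 0.96], [-0.01, -0.32], [0.53, -0.13]]
[ 0.5879  0.0512 -0.0418  0.214 ] -2.4 ctr [[0.5874 0.0387 0.    ]] [[-1.14, -1.21], [0.65, 0.27], [-0.5, 0.44], [1.01, 0.64]]
```

Call:
move_arm(commands=[[[0.04,0.1,-0.3],[0,0,0],-1],[[0,0,-0.3],[0,0,0],-1],[[0,0,-0.1],[0,0,0],-1],[[0,0,0],[0,0,0],-1]], newtons=60)

```text
clock: 10.5
tcp_pos: [0.5873, 0.0421, 0.237]
orientation: [-0.001, -0.695, 0.719, 0.001]
wrist_force: [-0.0, 0.1, -0.2]
finger_gap: 0.0002
```

Call:
move_arm(commands=[[[0,0,-0.05],[0,0,0],-1],[[0,0,-0.05],[0,0,0],-1],[[0,0,0],[0,0,0],-1]])

```text
clock: 10.8
tcp_pos: [0.5882, 0.0419, 0.2348]
orientation: [0.0, -0.694, 0.72, -0.0]
wrist_force: [-0.1, 0.7, 1.1]
finger_gap: -0.0
```

```bash
python3 look.py v10 wrist scene side;python3 crop.py v10 scene 195 140 85 75 8 pics/c18.png 2.2
```

```text
t 10.8 tcp [0.5882 0.0419 0.2348] x-ang -92.03 zdir [ 0. -0. -1.] F [-0.1  0.7  1.1] j [-0.07  0.35  0.05  1.28 -0.   -1.6 ] gap -0.0
```

View pics/c18.png

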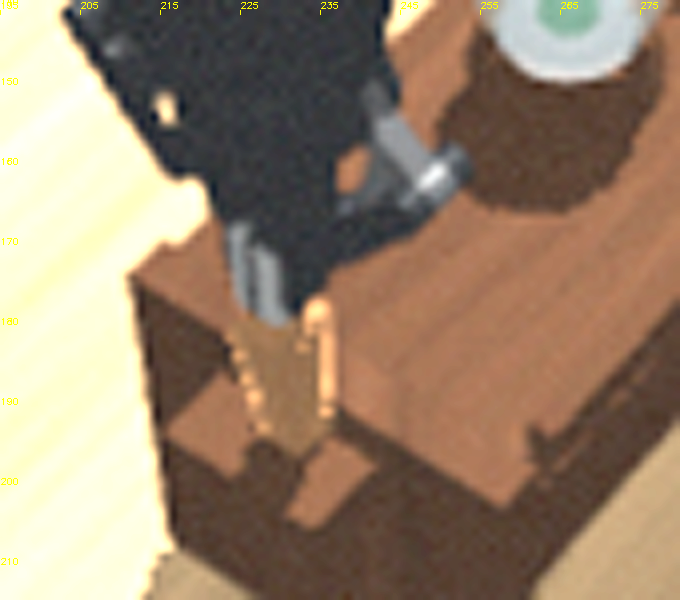

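View pics/wrist_v10.png

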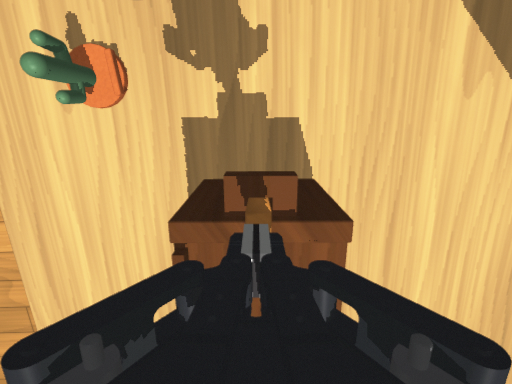

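The closed fingertips rest on the wedge's top (Fz 1.1 N at tcp z 0.2348, top ≈ 0.216, depth about 49 mm). Pushing down in small steps.

Call:
move_arm(commands=[[[0,0,-0.04],[0,0,0],-1],[[0,0,-0.04],[0,0,0],-1],[[0,0,-0.04],[0,0,0],-1]])

```text
clock: 11.25
tcp_pos: [0.5881, 0.0419, 0.2298]
orientation: [-0.0, -0.695, 0.719, 0.0]
wrist_force: [0.6, 0.8, 0.4]
finger_gap: -0.0001
```

Call:
move_arm(commands=[[[0,0,-0.04],[0,0,0],-1],[[0,0,-0.04],[0,0,0],-1],[[0,0,-0.04],[0,0,0],-1]])

```text
clock: 11.55
tcp_pos: [0.5885, 0.0421, 0.2256]
orientation: [0.001, -0.695, 0.719, -0.0]
wrist_force: [-0.5, 1.5, 4.0]
finger_gap: 0.0001
```

Call:
move_arm(commands=[[[0,0,-0.04],[0,0,0],-1],[[0,0,-0.04],[0,0,0],-1],[[0,0,-0.04],[0,0,0],-1]])

```text
clock: 11.85
tcp_pos: [0.5886, 0.0425, 0.2211]
orientation: [0.001, -0.695, 0.719, -0.0]
wrist_force: [-0.1, 2.4, 6.2]
finger_gap: -0.0003
```

Call:
move_arm(commands=[[[0,0,-0.04],[0,0,0],-1],[[0,0,-0.04],[0,0,0],-1],[[0,0,-0.04],[0,0,0],-1]])

```text
clock: 12.15
tcp_pos: [0.5887, 0.0428, 0.2166]
orientation: [0.001, -0.695, 0.719, -0.0]
wrist_force: [-0.3, 3.4, 6.6]
finger_gap: 0.0001
```

```bash
python3 look.py v11 wrist scene;python3 crop.py v11 scene 195 140 85 75 8 pics/c19.png 2.2
```

```text
t 12.15 tcp [0.5887 0.0428 0.2166] x-ang -91.99 zdir [ 0.002  0.002 -1.   ] F [-0.3  3.4  6.6] j [-0.06  0.35  0.02  1.23  0.   -1.6 ] gap 0.0001
```

View pics/c19.png

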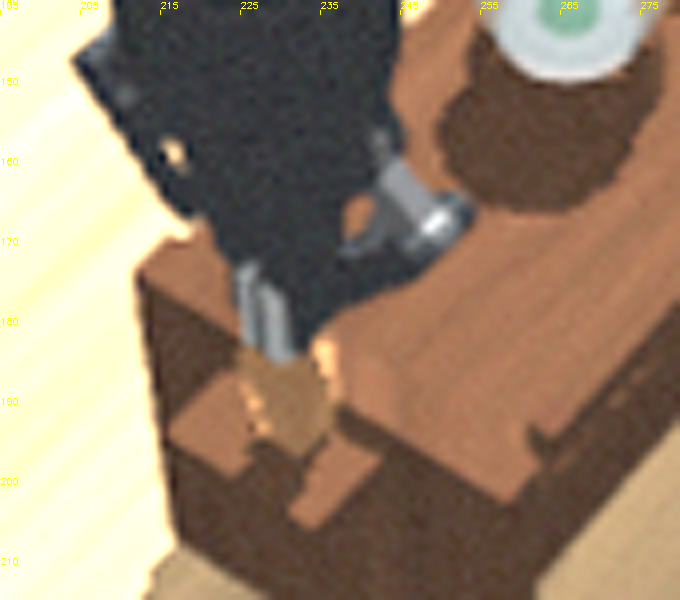

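The panel is visibly sliding in, at 6.6 N. Continuing, and following its slight +y drift.

Call:
move_arm(commands=[[[0,0.015,-0.03],[0,0,0],-1],[[0,0.015,-0.03],[0,0,0],-1],[[0,0.01,-0.03],[0,0,0],-1]])

```text
clock: 12.55
tcp_pos: [0.5884, 0.0439, 0.2123]
orientation: [0.001, -0.695, 0.719, -0.0]
wrist_force: [-0.0, 2.7, 5.0]
finger_gap: -0.0001
```

Call:
move_arm(commands=[[[0,0.005,-0.03],[0,0,0],-1],[[0,0.005,-0.03],[0,0,0],-1],[[0,0.005,-0.03],[0,0,0],-1]])

```text
clock: 12.85
tcp_pos: [0.5883, 0.0444, 0.2087]
orientation: [0.0, -0.695, 0.719, -0.0]
wrist_force: [-0.0, 1.9, 5.4]
finger_gap: 0.0003
```

Call:
move_arm(commands=[[[0,0.005,-0.03],[0,0,0],-1],[[0,0.005,-0.03],[0,0,0],-1]])

```text
clock: 13.05
tcp_pos: [0.5883, 0.0448, 0.2063]
orientation: [0.0, -0.695, 0.719, -0.0]
wrist_force: [0.0, 1.9, 5.6]
finger_gap: 0.0003
```

Call:
move_arm(commands=[[[0,0.005,-0.03],[0,0,0],-1],[[0,0.005,-0.03],[0,0,0],-1]])

```text
clock: 13.25
tcp_pos: [0.5885, 0.045, 0.2047]
orientation: [0.001, -0.695, 0.719, -0.001]
wrist_force: [-2.3, 2.0, 14.7]
finger_gap: -0.0003
```

Call:
move_arm(commands=[[[0,0.005,-0.03],[0,0,0],-1],[[0,0.005,-0.03],[0,0,0],-1]])

```text
clock: 13.45
tcp_pos: [0.5888, 0.0451, 0.2042]
orientation: [0.001, -0.695, 0.719, -0.002]
wrist_force: [-5.2, 1.0, 23.0]
finger_gap: -0.0006
```

Call:
move_arm(commands=[[[0,0.005,-0.025],[0,0,0],-1],[[0,0.005,-0.025],[0,0,0],-1]])

```text
clock: 13.65
tcp_pos: [0.5891, 0.0452, 0.2037]
orientation: [0.001, -0.694, 0.72, -0.003]
wrist_force: [-7.1, -1.3, 29.5]
finger_gap: -0.0
```

The force climbed from 5.6 to 29.5 N over about 1 mm at depth ≈ 80 mm, so the wedge is home. Holding briefly, then lifting off to check.

Call:
move_arm(commands=[[[0,0,0],[0,0,0],-1],[[0,0,0],[0,0,0],-1]])

```text
clock: 13.85
tcp_pos: [0.5891, 0.0452, 0.2038]
orientation: [0.002, -0.694, 0.72, -0.003]
wrist_force: [-6.8, 0.0, 24.5]
finger_gap: 0.0003
```

Call:
move_arm(commands=[[[0,0,0.1],[0,0,0],-1],[[0,0,0.3],[0,0,0],-1],[[0,0,0.6],[0,0,0],-1],[[0,0,0],[0,0,0],-1]])

```text
clock: 14.25
tcp_pos: [0.5894, 0.0454, 0.2418]
orientation: [0.001, -0.694, 0.72, -0.002]
wrist_force: [0.3, 0.3, 0.1]
finger_gap: -0.0001
```

```bash
python3 look.py v12 wrist scene side;python3 crop.py v12 scene 195 140 85 75 8 pics/c20.png 2.2; python3 crop.py v12 wrist 170 160 170 120 4 pics/c21.png 1.6
```

```text
t 14.25 tcp [0.5894 0.0454 0.2418] x-ang -92.04 zdir [ 0.004 -0.001 -1.   ] F [0.3 0.3 0.1] j [-0.06  0.34  0.07  1.29 -0.   -1.59] gap -0.0001
```

View pics/c20.png

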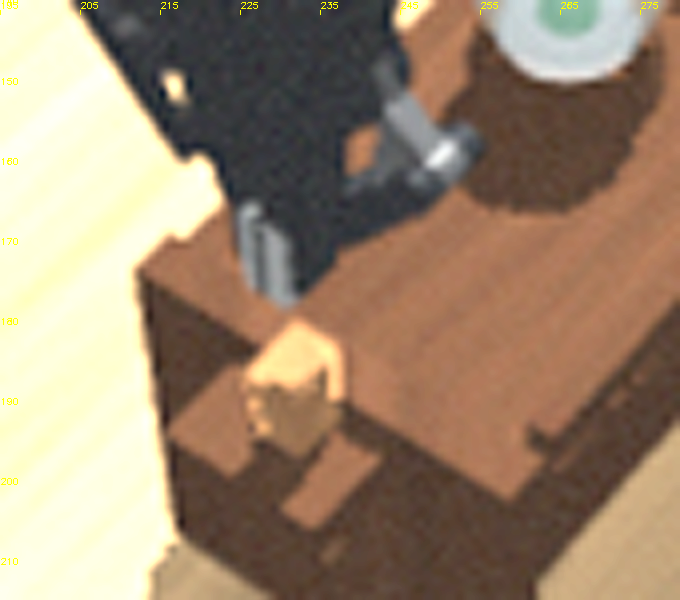

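View pics/c21.png

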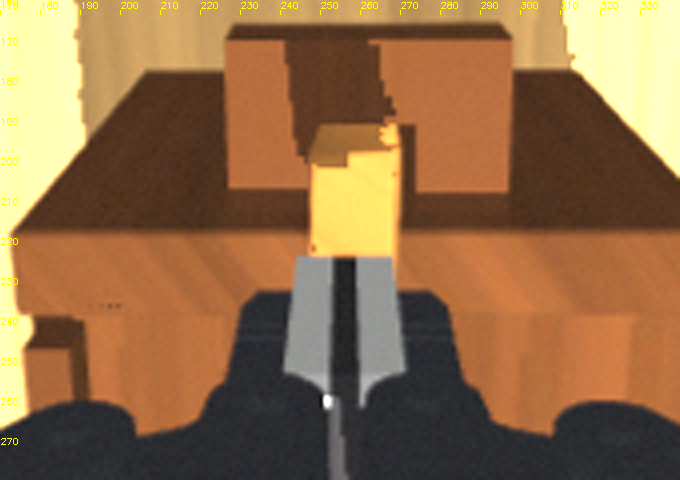

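The wedge stands upright, still against the panel, with its top at crop (355,205) in the wrist view. I'll run a second firm push, recentred in x, to check that it doesn't give.

Call:
move_arm(commands=[[[-0.04,-0.02,-0.5],[0,0,0],-1],[[0,0,-0.3],[0,0,0],-1],[[0,0,-0.08],[0,0,0],-1],[[0,0,0],[0,0,0],-1]])

```text
clock: 14.8
tcp_pos: [0.5854, 0.045, 0.2035]
orientation: [-0.001, -0.695, 0.719, 0.001]
wrist_force: [-3.1, 0.1, 6.3]
finger_gap: 0.0003
```

Call:
move_arm(commands=[[[0,0,-0.04],[0,0,0],-1],[[0,0,0],[0,0,0],-1]])

```text
clock: 15.0
tcp_pos: [0.5854, 0.045, 0.2034]
orientation: [-0.001, -0.695, 0.719, 0.0]
wrist_force: [-6.6, -0.4, 13.1]
finger_gap: 0.0
```

Call:
move_arm(commands=[[[-0.01,0,-0.03],[0,0,0],-1],[[0,0,0],[0,0,0],-1]])

```text
clock: 15.2
tcp_pos: [0.5854, 0.045, 0.2034]
orientation: [0.0, -0.695, 0.719, -0.0]
wrist_force: [-6.8, -0.1, 18.4]
finger_gap: 0.0002
```

Call:
move_arm(commands=[[[-0.01,0,-0.03],[0,0,0],-1],[[0,0,0],[0,0,0],-1]])

```text
clock: 15.4
tcp_pos: [0.5854, 0.045, 0.2033]
orientation: [0.001, -0.695, 0.719, -0.001]
wrist_force: [-8.2, 0.1, 23.2]
finger_gap: 0.0001
```

It gives only 0.2 mm up to 23 N, so it's locked. Retreating up and checking the panel position.

Call:
move_arm(commands=[[[0,0,0.1],[0,0,0],-1],[[0,-0.2,0.6],[0,0,0],-1],[[0,-0.8,0.9],[0,0,0],-1],[[0,-0.6,0.5],[0,0,0],-1],[[0,0,0],[0,0,0],-1]])

```text
clock: 15.9
tcp_pos: [0.587, -0.0217, 0.2862]
orientation: [0.001, -0.693, 0.721, -0.002]
wrist_force: [-0.7, 0.5, -0.1]
finger_gap: 0.0002
```

```bash
python3 look.py v13 wrist scene side; python3 crop.py v13 wrist 190 190 130 110 5 pics/c22.png 1.8; python3 crop.py v13 scene 200 150 90 80 8 pics/c23.png 1.6; python3 crop.py v13 side 230 140 80 70 8 pics/c24.png 1.5
```

```text
t 15.9 tcp [ 0.587  -0.0217  0.2862] x-ang -92.21 zdir [ 0.004 -0.002 -1.   ] F [-0.7  0.5 -0.1] j [-0.17  0.33  0.15  1.39 -0.   -1.71] gap 0.0002
```

View pics/wrist_v13.png

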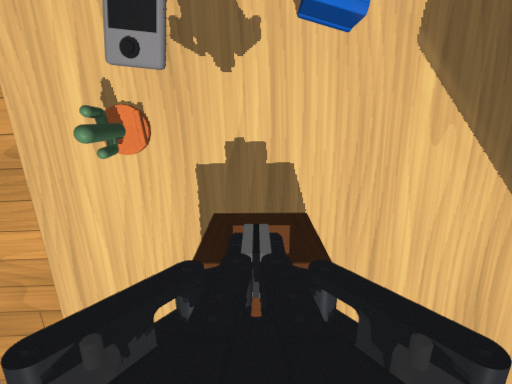

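View pics/c23.png

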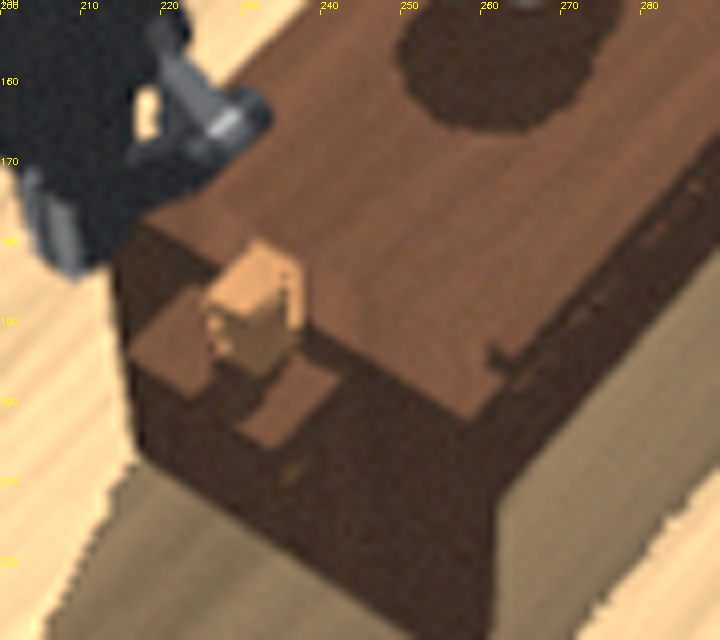

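View pics/c24.png

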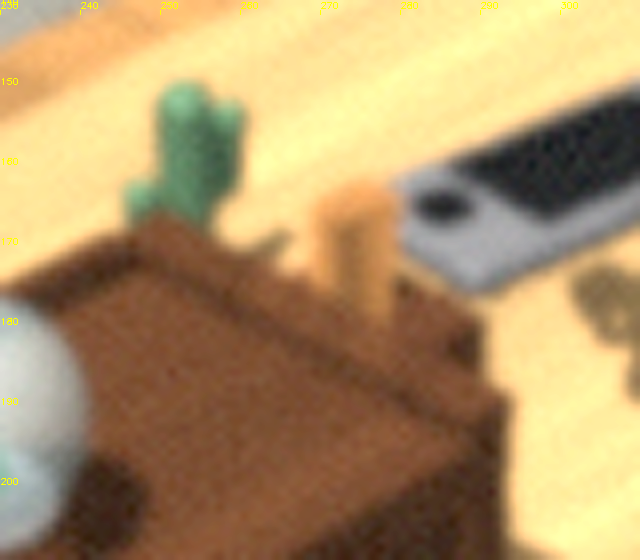

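The wedge is upright and tight against the panel. The panel's outer top corner moved from crop (462,432) to (475,420), about 4 mm inward. The ornaments look undisturbed and the robot is clear, so I'm handing in.

Run:
```python
from workcell import env, job
s=env.get_state(); print(s["clock"],s["wrist_force"],abs(s["qvel"]).max()); print(job.hand_in())
```

```text
16.05 [ 0.59855502  0.46283216 -0.54360803] 0.014262347597252914
the job is handed in; nothing more can be done
None
```

The wedge is in the tenon slot and locked, and the panel has been drawn in by about 4 mm. I handed the job in at about 16 s of the 61 s allowed, with no verdict given.

- **Seating:** I took the wedge out of the holder pocket and lowered it thin end down with its straight face to the panel. I let go at about 50 mm depth, and it stood upright by itself.
- **Driving:** I pushed on its top with the closed fingertips. The push stayed at 4 to 7 N while the panel moved. It then climbed from 5.6 to 29.5 N over about 2.6 mm, at roughly 80 mm depth. By the taper, that puts the panel about 0.3 mm outside the slot point.
- **Lock check:** a second push up to 23 N moved it only about 0.2 mm. The last pictures show it upright against the panel and the robot clear of it. The ornaments and gadgets look undisturbed.
- **What disagreed or could not be checked:**
  - The fixed cameras and the wrist camera differed by about 2 mm and 1° on the shelf pose; I trusted the wrist view and felt the fit by force.
  - A sideways force of 7 to 8 N showed during the hard pushes. I found no clear cause; the wedge sat towards one side of the slot.
  - The wedge's grip on the tenon after letting go could not be measured directly.

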